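# Index the sample stage, then hold the ball tray over the balance

## Robot

A 6-joint arm with a two-finger parallel gripper is mounted at the origin on the work surface. World frame = base frame: x ahead of the robot, y to its left, z up, the work surface at z = 0. Lengths are in mm, angles in rad, forces in N, time in s.
With the tool pointing down it reaches from about 350 to 875 mm from the base axis. Payload 4.2 kg.
Tool frame: the origin (TCP) lies on the centre line of the jaws, within the pads' length; the fingertips stand 22 mm ahead of it and the grasp point (between the pads) lies 3 mm ahead of it (arm.nose_length is the distance from the TCP to the fingertips, in mm); z points along the fingers, x is the direction in which the jaws open and shut, and the axes are right-handed (so a half turn about z gives the same grasp; the last joint's range is limited). The gripper opens to 85 mm and grips with 20 to 120 N. Pads are 22 mm wide; open, the fingers measure 114 mm over their backs; the gripper's body (76 mm by 85 mm) begins 54 mm behind the grasp point. The pads swing forward as they close: fully open they stand 13 mm farther back than shut.
Start: joints at [1.571, 0.385, 0.008, 0, -1.194, -0.259], TCP at [159.919, 604.173, 253.312] pointing down, gripper open.
Joint ranges: [-3.14, 3.14], [-1.21, 2.06], [-1.07, 1.41], [-3.16, 2.05], [-2.99, -0.16], [-3.1, 3.1]. Speed limits (rad/s): [2.79, 2.79, 3.14, 3.14, 3.14, 3.14].

## Interface

Orientations are given as a unit quaternion [x, y, z, w].
In Python, from bench import telemetry, get_image, workorder, nets, arm gives the robot as it stands.
- The arm moves only by the tool apply_moves, never from a script. Its argument "steps" is a list of rows, each an object with "hand": the opening, from 0 (shut) to 1 (fully open); "xyz": the shift along the tool's x, y, z in cm, a list of three; "delta_rot": the turn, a rotation vector about the tool's x, y, z in rad, a list of three. In form: [{"hand": hand, "xyz": [x, y, z], "delta_rot": [wx, wy, wz]}, ...]. A call has 1 to 12 rows; each row is the pose to reach, as a shift and turn from the pose commanded when the call began, along the tool's axes at that moment; what a row does not reach only later rows make up. A row lasts 1/12 s, in which the tool goes at most 41.7 mm and 7.16 degrees, less where a joint would pass 70% of its speed; a pose out of reach is approached as far as the arm can. A call with a gripper value outside its range is refused whole. The fingers move at their own pace and stop on an object; the grip force is fixed at half the most. Time passes only in rows, so rows that repeat a pose let the fingers close. It gives the time, the measured TCP pose, the force and the opening at its end, in the units of the state.
- telemetry.read_state(): the state, without advancing time (a new reading comes with each control period).
- get_image(name): name is "scene" or "side" or "wrist"; returns a dict with "frame" (420x560x3 uint8, blue, green, red), "fx", "fy", "cx", "cy" (pixels), "distortion" ([k1, k2, p1, p2, k3] as OpenCV has them; the pictures are not rectified), "origin" and "orientation" of the camera in the world. Camera axes: x right, y down, z forward; pixel columns grow to the right and rows downward; lengths in mm; the calibration is good to about 2 mm. A picture is of the moment at which its call begins. There is no depth.
- workorder.job_done(): hands the job in, once; it reports no verdict.
Trained networks look in a picture, given as the dict that the camera call returned (one of the last four; its "shot" number tells which), for a name from the list of things; names that differ only in an ending like _2 or _b are one class to them, and where a whole thing is asked for, a point or a joint stands for the part that bears it (a point fixed in the world has none). Each returns a list of dicts, best first, with "confidence" (0 to 1); they miss things now and then, are a little off and sometimes report something else, mostly with a low value. They report only what shows in the picture. A call takes as long as a camera call. They do not tell look-alikes from the thing itself.
- nets.recognise(picture, label): "xyz" ([x, y, z] in mm, in world coordinates, good to about 4 mm: the middle of the surface that is visible of it).
- nets.outline_of(picture, label): "pixels" (420x560 bool, what is visible of it).
- nets.pinpoint(picture, label): "xyz" ([x, y, z] in mm, in world coordinates, good to about 4 mm: a listed point, or the origin of a listed thing).
The state is a dict: "clock": time; "joints": joint angles; "joint_vel": joint speeds; "joint_efforts": joint torques, N m; "position": TCP position; "ee_rot": TCP orientation; "contact_force": force on the tool from outside, world axes, zero at the start; "wrist_torque": the same for the moment, N m; "gripper_width": finger opening in mm.
Only numpy, scipy, OpenCV 4.12 (cv2) and the standard library are available. Lean on these libraries where they do the work, as an engineer would, in place of code of your own. Each camera call takes 0.05 s, during which the arm holds its last target.

## Task

Step the x-y stage's carrier (its post is the handle) so that the fixed needle points inside the square mark, and pause there for about a second; then so that it points inside the round mark, and leave the carrier there. Now take the tray (its upright fin is the handle), with the loose steel ball staying in its shallow pocket, carry it level to the balance and hold it, centred and level about 5 cm above the pan without touching it, while the balance zeroes. Finish while still holding the tray there; leave the jar, spare probe and mouse where they are.

Things in the scene. Friction and masses are not known exactly. Their poses are not given: they have to be found in the camera images.
- post_grip (a point): grip point on the axis of the upright round steel post (18 mm diameter, 60 mm tall) on the stage's carrier, 42 mm above the carrier's top, 18 mm below the post's top. The post stands at (-30, +70) mm from the carrier's centre. Axes of this point are the stage's: z up, x and y along the slides
- carrier (a joint): slide of the carrier along stage x (m, 0 at the start, 0.05 either way). The carrier is a dark steel plate, 200 x 200 mm, its top 54 mm above the bench. It rides on crossed slides, cannot turn, needs about 2 to 4 N to move either way, and stays where it is left
- saddle (a joint): slide of the aluminium saddle, with the carrier on it, along stage y (m, 0 at the start, 0.1 either way)
- square_mark (a point): centre of the white square outline (14 mm wide) on the carrier's top, at (+55, +60) mm from the carrier's centre in stage axes; moves with the carrier
- round_mark (a point): centre of the white ring (15 mm across) on the carrier's top, at (+85, -30) mm from the carrier's centre; moves with the carrier
- needle_tip (a point): lower tip of the fixed vertical needle, 8 mm above the carrier's top. It hangs from a 12 mm wide arm, 8 mm in from its free end (top 114 mm above the bench) that runs away, along this point's +x, to a post 110 mm off (top 123 mm above the bench) on the stage's far side. It does not move
- tray_seat (a point): centre of the tray's place on the carrier's top, at (-15, -40) mm from the carrier's centre, between four 6 mm high fences with 2 mm play all round; moves with the carrier
- tray_grip (a point): grip point of the loose aluminium tray (plate 140 x 80 x 5 mm, about 0.3 kg), at the start in its seat, axes along the stage's. The point is in the upright fin at the plate's middle, 30 mm above the underside. The fin is 36 mm long along the tray's x, 12 mm thick along its y, and rises to 50 mm above the underside. z is up out of the tray. The tray lifts straight up out of its seat
- pocket (a point): centre of the floor of the round ball pocket on the tray, 43 mm from the fin's middle along the tray's +x and 5 mm above its underside; a ring 34 mm inside, 42 mm outside, 4 mm high
- ball_center (a point): centre of the loose steel ball, 24 mm diameter, 56 g, free to roll a few mm in the pocket; it climbs out if the tray is tipped by more than about 40 degrees or jerked
- pan (a point): centre of the top face of the balance's round steel pan (110 mm diameter), 70 mm above the bench. The fixed white balance under it is 220 x 170 mm, its case lower than the pan
- jar: bystander: white screw jar, 52 mm diameter, 58 mm tall, origin at its underside
- spare_probe: bystander: stepped steel cylinder probe, 32 mm diameter, 50 mm tall, origin at its underside
- mouse: bystander: black computer mouse, 100 x 58 x 26 mm, origin at its underside
Mind the look-alikes: they are no part of the job. Leave any orange look-alike of the part that bears tray_grip alone. Leave any red look-alike of the part that bears needle_tip alone.

How it is judged:
By the outcome, as a careful person would: the job done as asked, in the order asked, and still so for the second after the job is handed in, while the arm keeps its last pose, push and grip.
It also fails if it takes over 72 s, if anything falls off the work surface, if the arm or the gripper's body presses on something with over 40 N, if the wrist force passes 120 N, or if a joint passes its speed limit or range.

## Working session

There is one attempt and no reset: what is moved stays moved. The work goes in short steps, Python scripts to look and compute and a tool call to move; the robot and the scene stay as the last step left them, time stands still between calls to the robot, and variables do not carry over. Pictures are saved under pics/ and viewed, and the job is handed in when it is done.

Besides the shell and the picture viewer there is one more tool, called after "Emit:" as a command line: name --argument value ..., lists and objects as JSON in quotes. apply_moves: Moves the arm, as the interface text tells. Its arguments: {"type":"object","properties":{"steps":{"type":"array"}},"required":["steps"]}

```bash
ls; mkdir -p pics; python3 - <<'E'
from bench import telemetry,get_image
import cv2
print(telemetry.read_state())
for n in ["scene","side","wrist"]:
    p=get_image(n); cv2.imwrite(f"pics/a_{n}.png",p["frame"]); print(n,{k:v for k,v in p.items() if k!="frame"})
E
```

```text
pics
{'clock': 0.0, 'joints': array([ 1.57061809e+00,  3.85584117e-01,  6.63851130e-03, -5.19749866e-04,
       -1.19399676e+00, -2.58599574e-01]), 'joint_vel': array([ 0.00026457,  0.00028598,  0.00138303,  0.00080803, -0.00024116,
       -0.00099787]), 'joint_efforts': array([-5.09837664e-04, -3.92291379e+01,  1.88399023e+01,  4.18629795e+00,
       -4.57428003e-03,  7.43120637e-06]), 'position': array([159.77433469, 603.68378062, 252.20677654]), 'ee_rot': array([-6.09882975e-01,  7.92490724e-01, -7.02814878e-04, -8.46028804e-04]), 'contact_force': array([-0.57295516, -0.02329524, -0.57563318]), 'wrist_torque': array([-0.00794405, -0.03324339, -0.02117629]), 'gripper_width': 85.00912005720392}
scene {'fx': 409.27840175560823, 'fy': 409.27840175560823, 'cx': 281.82045116319745, 'cy': 205.779210451455, 'distortion': array([0.01561408, 0.        , 0.        , 0.        , 0.        ]), 'origin': array([834.66170627, 411.12984586, 875.94287021]), 'orientation': array([ 0.40067869,  0.87405758, -0.25258407, -0.10807972]), 'shot': 1}
side {'fx': 542.0397482681846, 'fy': 542.0397482681846, 'cx': 286.6289233739381, 'cy': 207.2543836711207, 'distortion': array([0.02928464, 0.        , 0.        , 0.        , 0.        ]), 'origin': array([ 359.86024001, -760.97936347, 1038.94169178]), 'orientation': array([ 0.93469431, -0.05583354,  0.01607161, -0.35067203]), 'shot': 2}
wrist {'fx': 307.9519087674574, 'fy': 307.9519087674574, 'cx': 286.5397181394061, 'cy': 212.51502982546825, 'distortion': array([-0.06706806,  0.        ,  0.        ,  0.        ,  0.        ]), 'origin': array([221.97423277, 587.44548643, 373.11148935]), 'orientation': array([-0.60437116,  0.78598926,  0.10227032, -0.08060501]), 'shot': 3}
```

View pics/a_scene.png

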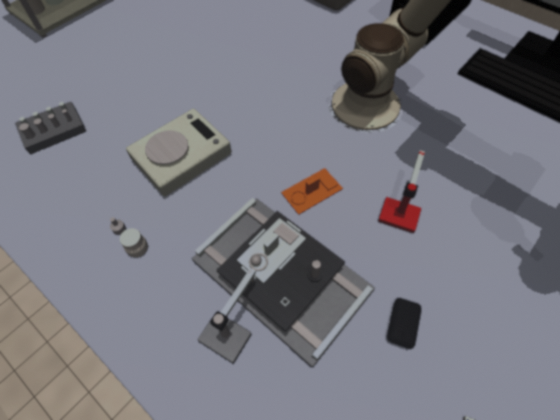

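View pics/a_side.png

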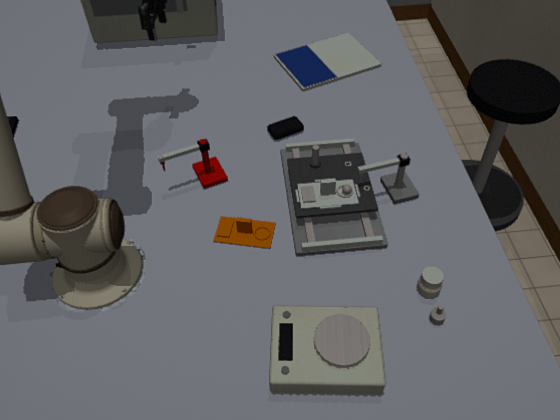

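View pics/a_wrist.png

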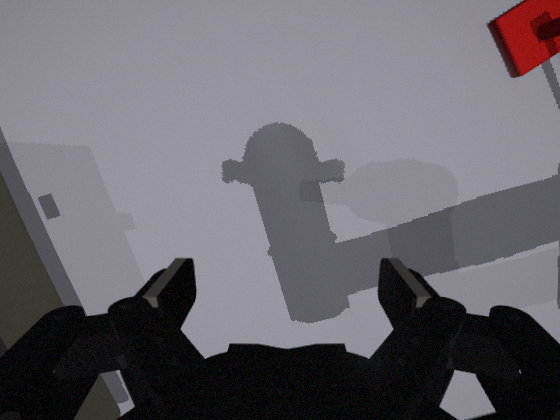

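The scene view shows the stage at (285,270). The steel post is at (317,266), the grey tray's fin at (271,243), the ball at (257,260) and the needle arm runs (222,318)→(257,275). The look-alikes are the orange tray (313,188) and the red needle stand (405,205). The balance pan is at (167,148), the mouse at (404,322), and the jar and probe at (132,240) and (117,226).

```bash
cat > h.py <<'E'
import numpy as np, cv2
from scipy.spatial.transform import Rotation as R
from scipy.optimize import least_squares
def K(p): return np.array([[p["fx"],0,p["cx"]],[0,p["fy"],p["cy"]],[0,0,1]])
def proj(p,X):
    X=np.atleast_2d(np.array(X,float)); Rc=R.from_quat(p["orientation"]).as_matrix().T
    t=-Rc@p["origin"]
    return cv2.projectPoints(X,cv2.Rodrigues(Rc)[0],t,K(p),p["distortion"])[0].reshape(-1,2)
def ray(p,uv):
    u=cv2.undistortPoints(np.array([[uv]],float),K(p),p["distortion"])[0,0]
    d=R.from_quat(p["orientation"]).apply([u[0],u[1],1]); return p["origin"],d/np.linalg.norm(d)
def onz(p,uv,z):
    o,d=ray(p,uv); return o+d*(z-o[2])/d[2]
def tri(obs):
    A=np.zeros((3,3));b=np.zeros(3)
    for p,uv in obs:
        o,d=ray(p,uv);M=np.eye(3)-np.outer(d,d);A+=M;b+=M@o
    return np.linalg.solve(A,b)
E
python3 - <<'E'
from bench import get_image,nets
import cv2,pickle
from h import *
np.set_printoptions(precision=1,suppress=True)
P={}
for n in ["scene","side"]:
    p=get_image(n);P[n]=p
    for l in ["post_grip","square_mark","round_mark","needle_tip","tray_seat","tray_grip","pocket","ball_center","pan","jar","spare_probe","mouse"]:
        print(n,l,[(np.array(d["xyz"]),round(d["confidence"],2)) for d in nets.pinpoint(p,l)][:3])
pickle.dump(P,open("P.pkl","wb"))
f=P["scene"]["frame"]; cv2.imwrite("pics/b1.png",cv2.resize(f[190:370,185:385],None,fx=4,fy=3.3333,interpolation=cv2.INTER_CUBIC) if 0 else cv2.resize(f[190:340,190:390],None,fx=4,fy=4,interpolation=cv2.INTER_CUBIC))
f=P["side"]["frame"]; cv2.imwrite("pics/b2.png",cv2.resize(f[125:255,270:430],None,fx=4.5,fy=4.5,interpolation=cv2.INTER_CUBIC))
E
```

```text
scene post_grip [(array([539.5, 229.9,  95.8]), 0.6)]
scene square_mark [(array([623.9, 228.9,  53. ]), 0.84), (array([555.4, 125.1,  54.9]), 0.57), (array([551.9, 125.6,  78.3]), 0.51)]
scene round_mark [(array([657.9, 132. ,  57.2]), 0.91)]
scene needle_tip [(array([154.8, 246. ,  60.2]), 0.73), (array([637. , 143.8,  62. ]), 0.58), (array([622. , 229.8,  54.4]), 0.4)]
scene tray_seat [(array([555.2, 123.9,  54.4]), 0.73), (array([597.6, 123.7,  57.5]), 0.33)]
scene tray_grip [(array([342.1,  71.4,  29.8]), 0.84), (array([549.9, 126.6,  82. ]), 0.81)]
scene pocket [(array([597.7, 121.4,  58. ]), 0.65), (array([388.6,  61.1,   9.8]), 0.63), (array([637.8, 145.4,  61.5]), 0.61)]
scene ball_center [(array([655.1, 131.7,  54.1]), 0.7), (array([598.2, 119.9,  72.8]), 0.49)]
scene pan [(array([ 513.9, -270.6,   69.4]), 0.86)]
scene jar [(array([ 741.4, -137.9,   -3. ]), 0.91)]
scene spare_probe [(array([ 736.4, -216.4,    5.9]), 0.55)]
scene mouse [(array([487.8, 433.8,   2.1]), 0.86)]
side post_grip [(array([539.3, 236.4,  96.7]), 0.59), (array([601.2, 122.1,  56.2]), 0.26)]
side square_mark [(array([627.4, 221.7,  54.6]), 0.73), (array([552.5, 121.9,  82.2]), 0.57)]
side round_mark [(array([658.6, 130.6,  53.9]), 0.77)]
side needle_tip [(array([642.5, 144.8,  57.1]), 0.75), (array([154.2, 250.2,  63.1]), 0.69), (array([599. , 121. ,  55.9]), 0.35)]
side tray_seat []
side tray_grip [(array([345.1,  67.4,  30.3]), 0.74), (array([553.2, 122.8,  84.1]), 0.55)]
side pocket [(array([599.3, 120.4,  56.3]), 0.81), (array([390.7,  60.3,   8.1]), 0.56)]
side ball_center [(array([599.8, 120. ,  67.9]), 0.38)]
side pan [(array([ 515.5, -268.2,   67.3]), 0.88), (array([ 742.1, -140. ,    2. ]), 0.28)]
side jar [(array([596.6, 117.9,  56.3]), 0.47)]
side spare_probe [(array([ 740.6, -218.8,   -2.9]), 0.61)]
side mouse [(array([487.3, 434.1,  -1. ]), 0.93)]
```

View pics/b1.png

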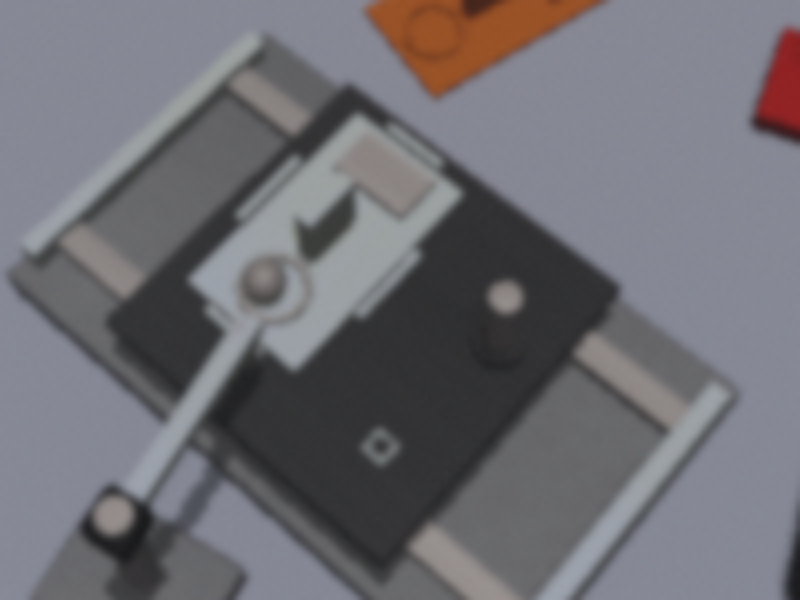

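View pics/b2.png

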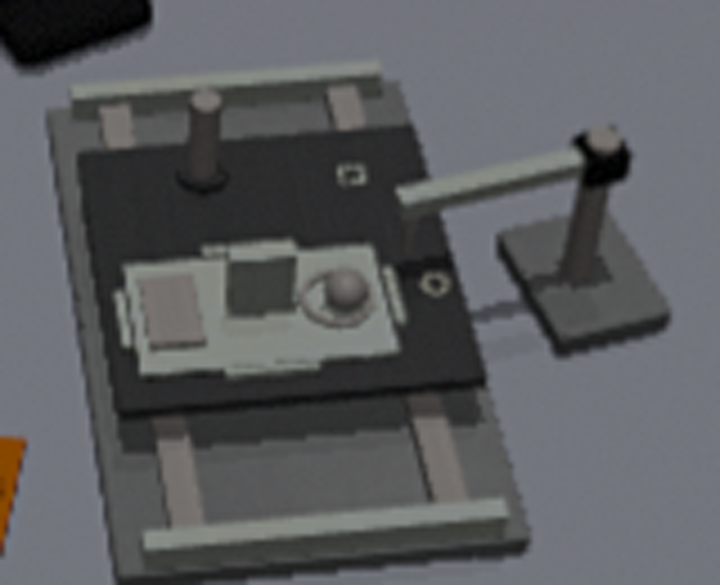

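```bash
cat > fit.py <<'E'
import pickle
from h import *
np.set_printoptions(precision=2,suppress=True)
P=pickle.load(open("P.pkl","rb"))
S,D=P["scene"],P["side"]
s=lambda u,v:((u+.5)/4-.5+190,(v+.5)/4-.5+190)
d=lambda u,v:((u+.5)/4.5-.5+270,(v+.5)/4.5-.5+125)
# stage: local pts, z
L=[(S,s(350,85),(-100,-100,54)),(S,s(620,290),(-100,100,54)),(S,s(383,562),(100,100,54)),(S,s(108,322),(100,-100,54)),
(D,d(80,155),(-100,100,54)),(D,d(412,127),(100,100,54)),(D,d(487,380),(100,-100,54)),(D,d(120,410),(-100,-100,54)),
(S,s(380,447),(55,60,54)),(S,s(506,295),(-30,70,114)),(D,d(207,98),(-30,70,114)),(D,d(351,174),(55,60,54)),(D,d(436,284),(85,-30,54))]
def W(q,l):
    c,s_=np.cos(q[2]),np.sin(q[2]); return [q[0]+c*l[0]-s_*l[1],q[1]+s_*l[0]+c*l[1],l[2]+q[3]]
def res(q): return np.concatenate([proj(p,W(q,l))[0]-uv for p,uv,l in L])
r=least_squares(res,[580,163,0.05,0],loss="soft_l1"); q=r.x
print("stage",q[:2],"yaw",q[2],"dz",q[3]); print(res(q).reshape(-1,2))
for n,l in dict(post=(-30,70,96),sq=(55,60,54),rd=(85,-30,54),seat=(-15,-40,84)).items(): print(n,np.array(W(q,l)))
print("posttop tri",tri([(S,s(506,295)),(D,d(207,98))]))
print("sq tri",tri([(S,s(380,447)),(D,d(351,174))]))
print("nd post tri",tri([(S,s(113,515)),(D,d(603,137))]))
print("arm end side z114",onz(D,d(402,188),114),"scene",onz(S,s(255,325),114))
print("tip-ish side",onz(D,d(406,258),62))
E
python3 fit.py
```

```text
stage [570.54 164.88] yaw -0.006120071931824077 dz -3.7446983013670416
[[ 0.15 -0.87]
 [ 1.01 -0.96]
 [ 0.17  0.81]
 [-0.61 -0.52]
 [-0.44 -0.57]
 [ 0.84 -0.62]
 [ 0.82 -0.18]
 [-0.11  0.59]
 [ 0.62  0.13]
 [ 0.29  0.62]
 [ 0.11  0.71]
 [ 0.38  0.88]
 [ 0.02  0.59]]
post [540.96 235.06  92.26]
sq [625.9  224.54  50.26]
rd [655.35 134.36  50.26]
seat [555.29 124.97  80.26]
posttop tri [540.9  234.54 112.92]
sq tri [625.96 224.47  52.96]
nd post tri [748.41 167.27 121.36]
arm end side z114 [633.5  150.11 114.  ] scene [635.91 149.75 114.  ]
tip-ish side [639.96 147.07  62.  ]
```

```bash
python3 - <<'E'
import pickle
from h import *
P=pickle.load(open("P.pkl","rb"))
f=P["scene"]["frame"]; a=cv2.resize(f[255:325,205:275],None,fx=8,fy=8,interpolation=cv2.INTER_LANCZOS4); cv2.imwrite("pics/c1.png",a)
f=P["side"]["frame"]; a=cv2.resize(f[145:205,345:415],None,fx=8,fy=8,interpolation=cv2.INTER_LANCZOS4); a=np.clip(a*1.5,0,255).astype('uint8');cv2.imwrite("pics/c2.png",a)
E
```

```text
(no output)
```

View pics/c1.png

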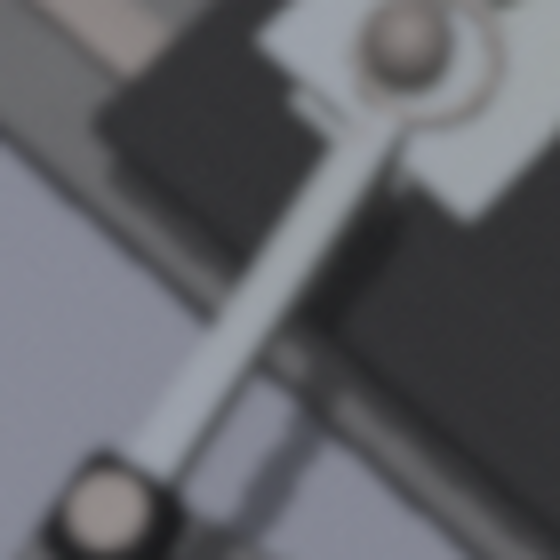

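View pics/c2.png

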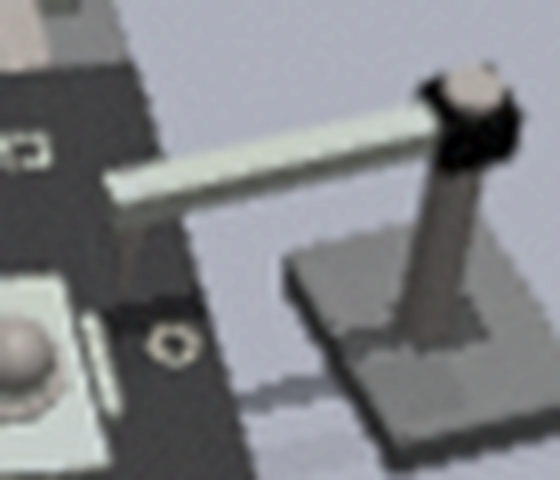

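```bash
cat >> h.py <<'E'
import json,os
def cmd():
    if os.path.exists("cmd.json"):
        c=json.load(open("cmd.json")); return np.array(c["p"]),R.from_quat(c["q"])
    q=np.array([-6.09882975e-01,7.92490724e-01,0,0]);q/=np.linalg.norm(q)
    return np.array([159.919,604.173,253.312]),R.from_quat(q)
def did(xyz_cm,rv):
    p,r=cmd(); p=p+r.apply(np.array(xyz_cm)*10); r=r*R.from_rotvec(rv)
    json.dump(dict(p=list(p),q=list(r.as_quat())),open("cmd.json","w"))
def down(a): # tool x along world angle a, z down
    x=np.array([np.cos(a),np.sin(a),0]);z=np.array([0,0,-1.]);return R.from_matrix(np.c_[x,np.cross(z,x),z])
def go(p,r=None):
    p0,r0=cmd(); r=r0 if r is None else r
    print("xyz_cm",np.round(r0.inv().apply(np.array(p)-p0)/10,2),"rv",np.round((r0.inv()*r).as_rotvec(),3))
E
python3 - <<'E'
from h import *
from fit import S,D,q
print("tip side",onz(D,(360.1,182.5),62))
go((541,235,230),down(-np.pi/2-0.006))
p,r=cmd();print(r.as_matrix())
E
```

```text
stage [570.54 164.88] yaw -0.006120071931824077 dz -3.7446983013670416
[[ 0.15 -0.87]
 [ 1.01 -0.96]
 [ 0.17  0.81]
 [-0.61 -0.52]
 [-0.44 -0.57]
 [ 0.84 -0.62]
 [ 0.82 -0.18]
 [-0.11  0.59]
 [ 0.62  0.13]
 [ 0.29  0.62]
 [ 0.11  0.71]
 [ 0.38  0.88]
 [ 0.02  0.59]]
post [540.96 235.06  92.26]
sq [625.9  224.54  50.26]
rd [655.35 134.36  50.26]
seat [555.29 124.97  80.26]
posttop tri [540.9  234.54 112.92]
sq tri [625.96 224.47  52.96]
nd post tri [748.41 167.27 121.36]
arm end side z114 [633.5  150.11 114.  ] scene [635.91 149.75 114.  ]
tip-ish side [639.96 147.07  62.  ]
tip side [640.23 145.11  62.  ]
xyz_cm [ 25.93 -46.29   2.33] rv [ 0.    0.   -0.25]
[[-0.26 -0.97  0.  ]
 [-0.97  0.26  0.  ]
 [-0.    0.   -1.  ]]
```

Emit:
apply_moves --steps '[{"hand": 1,"xyz": [1,-1.8,0],"delta_rot": [0,0,0]},{"hand": 1,"xyz": [3,-5.3,0],"delta_rot": [0,0,-0.03]},{"hand": 1,"xyz": [5,-8.9,0],"delta_rot": [0,0,-0.06]},{"hand": 1,"xyz": [7,-12.5,0],"delta_rot": [0,0,-0.08]},{"hand": 1,"xyz": [9,-16,0],"delta_rot": [0,0,-0.1]},{"hand": 1,"xyz": [11,-19.6,0],"delta_rot": [0,0,-0.12]},{"hand": 1,"xyz": [13,-23.2,0],"delta_rot": [0,0,-0.14]},{"hand": 1,"xyz": [15,-26.8,0],"delta_rot": [0,0,-0.17]},{"hand": 1,"xyz": [17,-30.3,0],"delta_rot": [0,0,-0.2]},{"hand": 1,"xyz": [19,-33.9,0],"delta_rot": [0,0,-0.22]},{"hand": 1,"xyz": [21,-37.5,0],"delta_rot": [0,0,-0.24]},{"hand": 1,"xyz": [22,-39.3,0],"delta_rot": [0,0,-0.25]}]'

```text
clock: 2.45
position: [485.8, 288.0, 253.5]
ee_rot: [-0.703, 0.711, -0.0, 0.0]
contact_force: [-0.3, 0.2, 0.3]
gripper_width: 85.5
```

```bash
python3 - <<'E'
from h import *
did([22,-39.3,0],[0,0,-.25])
print(cmd()[0],cmd()[1].as_quat())
from bench import get_image,telemetry
import pickle
p=get_image("wrist");cv2.imwrite("pics/d1.png",p["frame"]);pickle.dump(p,open("w1.pkl","wb"));print(p["origin"],telemetry.read_state()["clock"])
go((541,235,230))
E
```

```text
[483.47555219 290.86778533 253.312     ] [-0.70392846  0.71027088  0.          0.        ]
[550.00267892 287.48295134 374.29126176] 2.5
xyz_cm [ 5.53 -5.8   2.33] rv [0. 0. 0.]
```

View pics/d1.png

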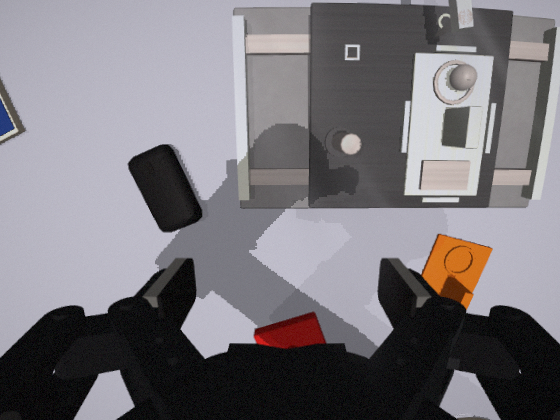

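The wrist view shows the steel post (350,144), the square mark (352,52), the grey tray's fin (462,127) and the ball (462,77). The orange look-alike at (460,265) and the red one at (290,330) are clearly separate.

```bash
python3 - <<'E'
from h import *
import pickle
w=pickle.load(open("w1.pkl","rb"));P=pickle.load(open("P.pkl","rb"))
s=lambda u,v:((u+.5)/4-.5+190,(v+.5)/4-.5+190)
d=lambda u,v:((u+.5)/4.5-.5+270,(v+.5)/4.5-.5+125)
np.set_printoptions(precision=1,suppress=True)
print("post",onz(w,(350.5,144),114),tri([(w,(350.5,144)),(P["scene"],s(506,295)),(P["side"],d(207,98))]))
print("sq",onz(w,(352,52),54),tri([(w,(352,52)),(P["scene"],s(380,447)),(P["side"],d(351,174))]))
f=w["frame"];cv2.imwrite("pics/d2.png",cv2.resize(f[0:150,390:540],None,fx=4,fy=4,interpolation=cv2.INTER_CUBIC))
cv2.imwrite("pics/d3.png",cv2.resize(f[0:220,230:560],None,fx=2.4,fy=2.4,interpolation=cv2.INTER_CUBIC))
E
```

```text
post [538.8 234.1 114. ] [540.1 234.2 113. ]
sq [623.9 223.1  54. ] [625.3 223.8  53. ]
```

View pics/d2.png

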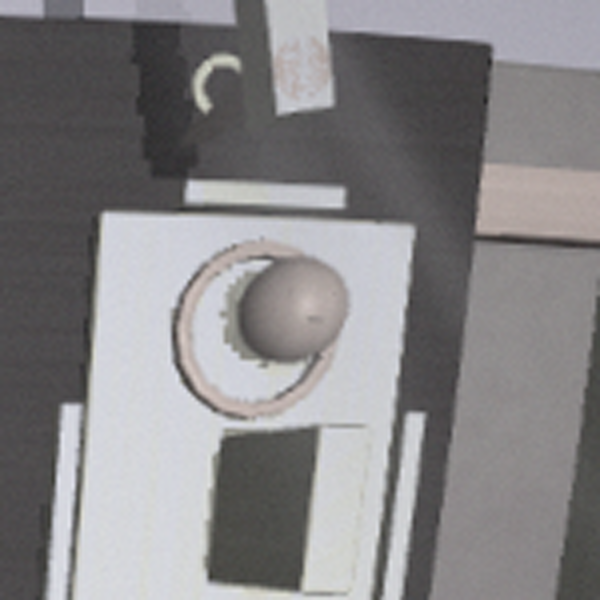

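Emit:
apply_moves --steps '[{"hand": 1,"xyz": [2,-2.1,0],"delta_rot": [0,0,0]},{"hand": 1,"xyz": [4,-4.2,0.5],"delta_rot": [0,0,0]},{"hand": 1,"xyz": [5.5,-5.8,2.3],"delta_rot": [0,0,0]},{"hand": 1,"xyz": [5.5,-5.8,2.3],"delta_rot": [0,0,0]},{"hand": 1,"xyz": [5.5,-5.8,2.3],"delta_rot": [0,0,0]},{"hand": 1,"xyz": [5.5,-5.8,2.3],"delta_rot": [0,0,0]}]'

```text
clock: 3.0
position: [541.1, 235.6, 230.6]
ee_rot: [-0.704, 0.71, -0.0, 0.0]
contact_force: [0.3, 0.1, 0.6]
gripper_width: 85.4
```

```bash
python3 - <<'E'
from h import *
import pickle
did([5.5,-5.8,2.3],[0,0,0])
np.set_printoptions(precision=1,suppress=True)
w=pickle.load(open("w1.pkl","rb"))
print("arm end",onz(w,(465.7,26.8),114))
from bench import get_image
p=get_image("wrist");pickle.dump(p,open("w2.pkl","wb"))
cv2.imwrite("pics/e1.png",p["frame"])
go((540,234.2,97))
E
```

```text
arm end [630.6 144.7 114. ]
xyz_cm [ 0.1  0.1 13.3] rv [0. 0. 0.]
```

View pics/e1.png

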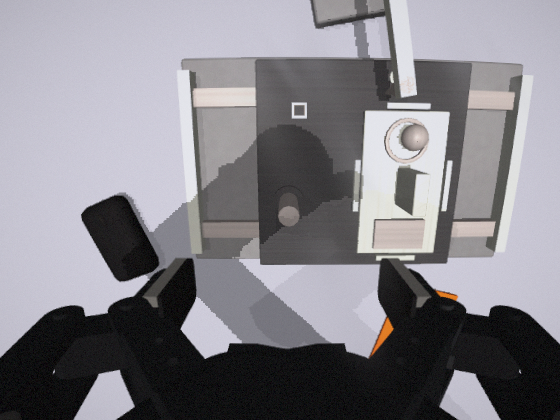

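```bash
python3 - <<'E'
from h import *
import pickle
np.set_printoptions(precision=1,suppress=True)
w1=pickle.load(open("w1.pkl","rb"));w=pickle.load(open("w2.pkl","rb"))
print("arm end",onz(w,(409.5,96),114),tri([(w,(409.5,96)),(w1,(465.7,26.8))]))
print("post",onz(w,(289,216),114),tri([(w,(289,216)),(w1,(350.5,144))]))
print("sq",onz(w,(299.5,110),54),tri([(w,(299.5,110)),(w1,(352,52))]))
f=w["frame"];cv2.imwrite("pics/e2.png",cv2.resize(f[0:150,280:440],None,fx=4,fy=4,interpolation=cv2.INTER_CUBIC))
E
```

```text
arm end [630.2 143.8 114. ] [630.5 144.1 113.5]
post [539.  233.6 114. ] [538.6 233.7 112.3]
sq [623.9 222.7  54. ] [624.  222.8  52.9]
```

View pics/e2.png

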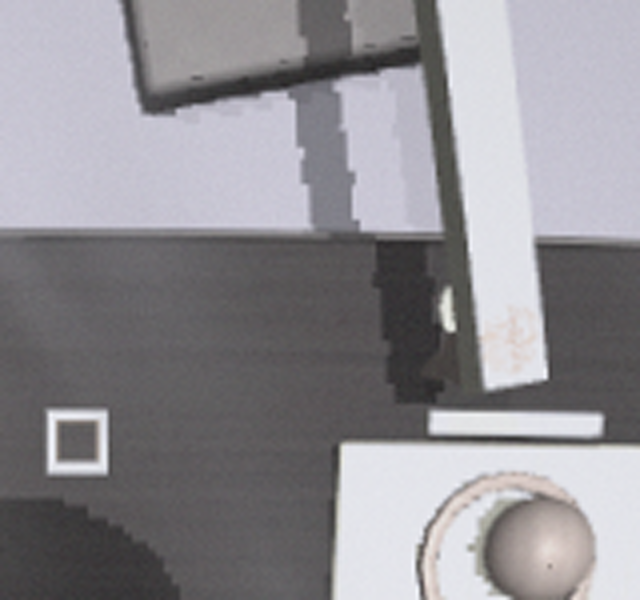

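Emit:
apply_moves --steps '[{"hand": 1,"xyz": [0.1,0.1,2],"delta_rot": [0,0,0]},{"hand": 1,"xyz": [0.1,0.1,4.5],"delta_rot": [0,0,0]},{"hand": 1,"xyz": [0.1,0.1,7],"delta_rot": [0,0,0]},{"hand": 1,"xyz": [0.1,0.1,9.5],"delta_rot": [0,0,0]},{"hand": 1,"xyz": [0.1,0.1,11.5],"delta_rot": [0,0,0]},{"hand": 1,"xyz": [0.1,0.1,12.8],"delta_rot": [0,0,0]},{"hand": 1,"xyz": [0.1,0.1,13.3],"delta_rot": [0,0,0]},{"hand": 1,"xyz": [0.1,0.1,13.3],"delta_rot": [0,0,0]}]'

```text
clock: 3.72
position: [539.4, 235.1, 96.8]
ee_rot: [-0.705, 0.71, 0.0, -0.001]
contact_force: [0.4, -0.4, -0.1]
gripper_width: 85.6
```

Emit:
apply_moves --steps '[{"hand": 0,"xyz": [0,0,0],"delta_rot": [0,0,0]},{"hand": 0,"xyz": [0,0,0],"delta_rot": [0,0,0]},{"hand": 0,"xyz": [0,0,0],"delta_rot": [0,0,0]},{"hand": 0,"xyz": [0,0,0],"delta_rot": [0,0,0]},{"hand": 0,"xyz": [0,0,0],"delta_rot": [0,0,0]},{"hand": 0,"xyz": [0,0,0],"delta_rot": [0,0,0]},{"hand": 0,"xyz": [0,0,0],"delta_rot": [0,0,0]},{"hand": 0,"xyz": [0,0,0],"delta_rot": [0,0,0]},{"hand": 0,"xyz": [0,0,0],"delta_rot": [0,0,0]},{"hand": 0,"xyz": [0,0,0],"delta_rot": [0,0,0]}]'

```text
clock: 4.55
position: [540.3, 234.5, 98.0]
ee_rot: [-0.704, 0.71, -0.0, 0.0]
contact_force: [-2.3, -0.6, 5.5]
gripper_width: 17.1
```

```bash
python3 - <<'E'
from h import *
import pickle
did([.1,.1,13.3],[0,0,0])
np.set_printoptions(precision=1,suppress=True)
w=pickle.load(open("w2.pkl","rb"))
print("tip",onz(w,(389.2,94.4),62))
p,r=cmd();print(p); go(p+[14.3,-77.5,0])
from bench import get_image,telemetry
print(telemetry.read_state())
g=get_image("wrist");pickle.dump(g,open("w3.pkl","wb"))
cv2.imwrite("pics/f1.png",g["frame"])
E
```

```text
tip [636.8 142.5  62. ]
[540.  234.4  97.3]
xyz_cm [ 7.7 -1.5  0. ] rv [0. 0. 0.]
{'clock': 4.55, 'joints': array([ 0.7,  0.5, -0.3,  0. , -0.8,  0.9]), 'joint_vel': array([ 0.,  0.,  0., -0.,  0., -0.]), 'joint_efforts': array([  0.1, -36.6,  13.9,   2.8,   0.4,  -0. ]), 'position': array([540.3, 234.5,  98. ]), 'ee_rot': array([-0.7,  0.7, -0. ,  0. ]), 'contact_force': array([-2.3, -0.6,  5.5]), 'wrist_torque': array([-0.2,  0.4,  0. ]), 'gripper_width': 17.06053293971589}
```

View pics/f1.png

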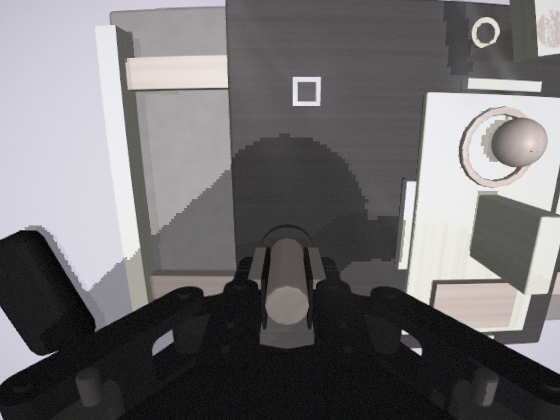

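```bash
python3 - <<'E'
from h import *
import pickle
np.set_printoptions(precision=1,suppress=True)
w=pickle.load(open("w3.pkl","rb"))
a=onz(w,(306,91),54);b=onz(w,(485.5,32.5),54);print(a,b,b-a,"yaw",np.arctan2(b[1]-a[1],b[0]-a[0])-np.arctan2(-90,30))
E
```

```text
[624.1 223.9  54. ] [653.6 133.1  54. ] [ 29.5 -90.8   0. ] yaw -0.007706082765438271
```

Emit:
apply_moves --steps '[{"hand": 0,"xyz": [0.15,0,0],"delta_rot": [0,0,0]},{"hand": 0,"xyz": [0.5,-0.1,0],"delta_rot": [0,0,0]},{"hand": 0,"xyz": [1.1,-0.2,0],"delta_rot": [0,0,0]},{"hand": 0,"xyz": [1.9,-0.35,0],"delta_rot": [0,0,0]},{"hand": 0,"xyz": [2.8,-0.5,0],"delta_rot": [0,0,0]},{"hand": 0,"xyz": [3.8,-0.7,0],"delta_rot": [0,0,0]},{"hand": 0,"xyz": [4.8,-0.9,0],"delta_rot": [0,0,0]},{"hand": 0,"xyz": [5.7,-1.1,0],"delta_rot": [0,0,0]},{"hand": 0,"xyz": [6.5,-1.25,0],"delta_rot": [0,0,0]},{"hand": 0,"xyz": [7.1,-1.35,0],"delta_rot": [0,0,0]},{"hand": 0,"xyz": [7.5,-1.45,0],"delta_rot": [0,0,0]},{"hand": 0,"xyz": [7.7,-1.5,0],"delta_rot": [0,0,0]}]'

```text
clock: 5.6
position: [554.9, 157.0, 98.0]
ee_rot: [-0.704, 0.71, -0.0, 0.001]
contact_force: [-1.1, 2.1, 6.2]
gripper_width: 16.7
```

```bash
python3 - <<'E'
from h import *
import pickle
did([7.7,-1.5,0],[0,0,0])
from bench import get_image,telemetry
s=telemetry.read_state();print(s["position"],s["contact_force"],s["gripper_width"],s["clock"])
G={}
for n in ["scene","side","wrist"]:
    G[n]=get_image(n)
pickle.dump(G,open("g4.pkl","wb"))
cv2.imwrite("pics/g_w.png",G["wrist"]["frame"])
cv2.imwrite("pics/g_s.png",cv2.resize(G["side"]["frame"][125:255,290:430],None,fx=4.5,fy=4.5,interpolation=cv2.INTER_CUBIC))
cv2.imwrite("pics/g_c.png",cv2.resize(G["scene"]["frame"][200:350,190:350],None,fx=4,fy=4,interpolation=cv2.INTER_CUBIC))
E
```

```text
[554.8867141  156.98498135  98.02051136] [-1.07600423  2.06733678  6.22270129] 16.66016108555367 5.6
```

View pics/g_w.png

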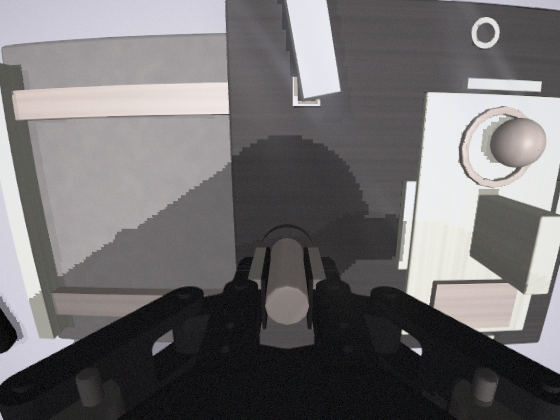

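View pics/g_s.png

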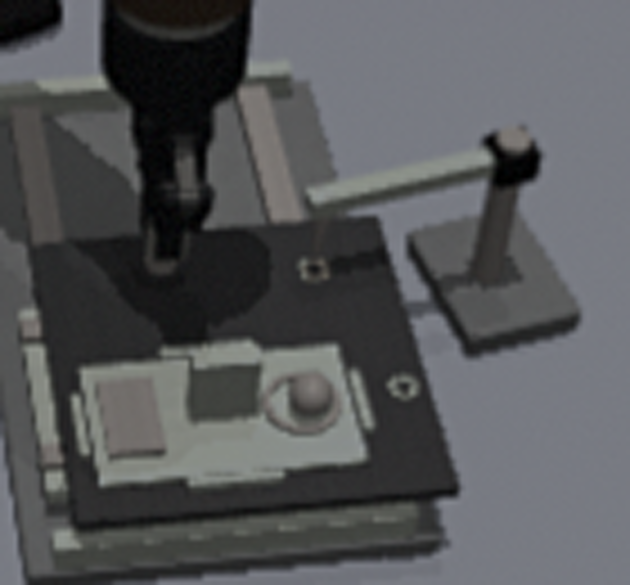

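View pics/g_c.png

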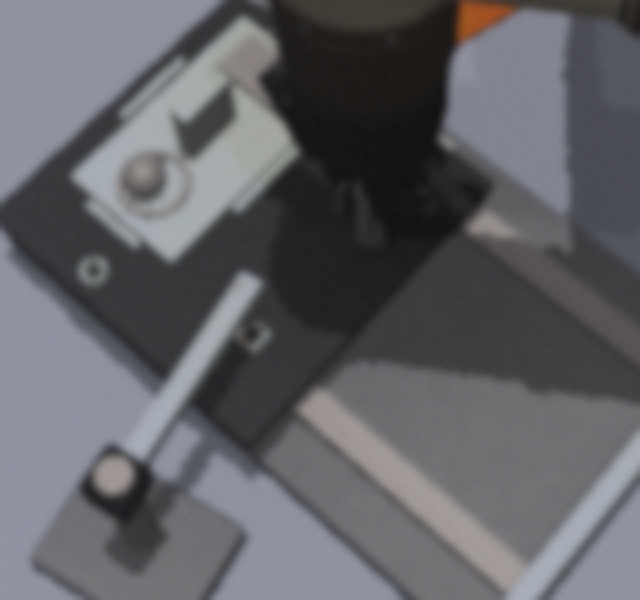

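```bash
python3 - <<'E'
from h import *
import pickle
np.set_printoptions(precision=1,suppress=True)
G=pickle.load(open("g4.pkl","rb"))
d=lambda u,v:((u+.5)/4.5-.5+290,(v+.5)/4.5-.5+125)
s=G["side"];m=onz(s,d(314,269),54);print(m,proj(s,m),proj(s,m+[0,0,8]))
c=G["scene"];m2=onz(c,((250.5)/4-.5+190,(334.5)/4-.5+200),54);print(m2)
print("mark wrist", onz(G["wrist"],(306,91),54), proj(G["wrist"],m))
for n,(x,y,w,h) in dict(side=(345,160,30,30),scene=(235,265,30,30),wrist=(280,0,70,120)).items():
    f=G[n]["frame"][y:y+h,x:x+w].astype(float); f=np.clip(f*1.6,0,255).astype("uint8")
    k=18 if n!="wrist" else 5
    cv2.imwrite(f"pics/z_{n}.png",cv2.resize(f,None,fx=k,fy=k,interpolation=cv2.INTER_CUBIC))
E
```

```text
[639.4 146.4  54. ] [[359.4 184.4]] [[359.7 182.2]]
[642.3 146.1  54. ]
mark wrist [638.8 146.1  54. ] [[305.5  89.6]]
```

View pics/z_side.png

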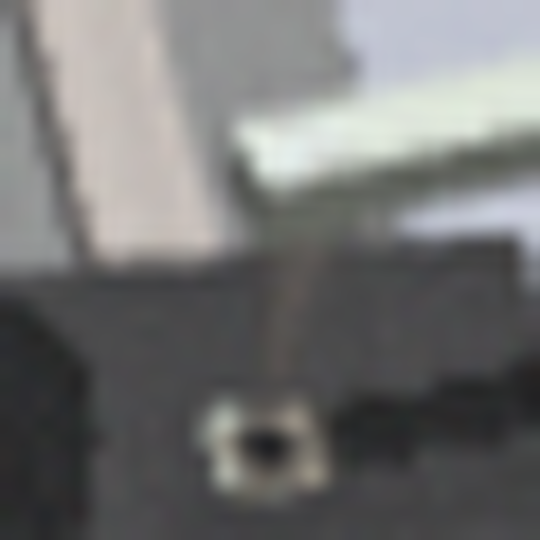

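View pics/z_scene.png

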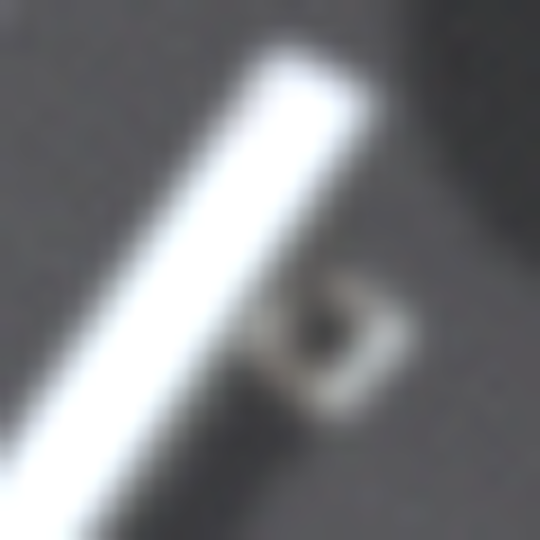

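View pics/z_wrist.png

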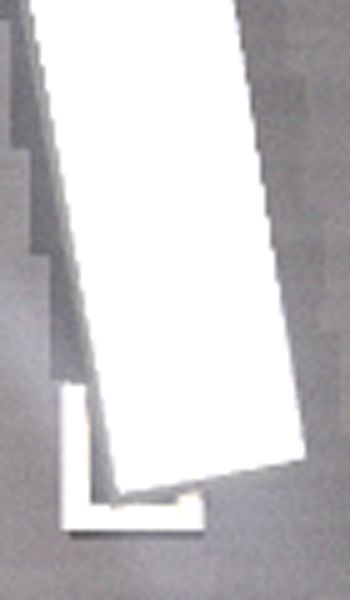

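```bash
python3 - <<'E'
from h import *
import pickle
np.set_printoptions(precision=2,suppress=True)
G=pickle.load(open("g4.pkl","rb"))
w=G["wrist"];f=lambda u,v:(280+(u+.5)/5-.5,(v+.5)/5-.5)
for z in (113,114):
    a,b,c,e=[onz(w,f(*t),z) for t in [(117,493),(305,458),(32,20),(238,20)]]
    u=((c-a)/np.linalg.norm(c-a)+(e-b)/np.linalg.norm(e-b));u/=np.linalg.norm(u)
    print("w",np.linalg.norm(a-b),"u",u,"needle",(a+b)/2+8*u,"yaw",np.arctan2(u[1],u[0]))
# mark outline: left edge outer x=62, bottom outer y=530, bottom right 205
a,b=onz(w,f(62,530),54),onz(w,f(205,530),54);print("mark",(a+b)/2+[7,0,0],np.linalg.norm(a-b))
# side-camera: same approach
s=G["side"];f=lambda u,v:(345+(u+.5)/18-.5,160+(v+.5)/18-.5)
print("side needle tip cand",[onz(s,f(272,y),62) for y in (390,410,430)])
c=G["scene"];f=lambda u,v:(235+(u+.5)/18-.5,265+(v+.5)/18-.5)
E_=onz(c,f(320,80),114);print("scene end",E_, E_+8*u)
E
```

```text
w 12.444922315082131 u [0.98 0.18 0.  ] needle [638.42 146.04 113.  ] yaw 0.18118610598858495
w 12.327383718203789 u [0.98 0.18 0.  ] needle [638.31 146.15 114.  ] yaw 0.1811861059885848
mark [638.64 145.93  54.  ] 14.630401958569701
side needle tip cand [array([640.01, 149.67,  62.  ]), array([639.23, 145.91,  62.  ]), array([638.46, 142.17,  62.  ])]
scene end [634.32 145.33 114.  ] [642.19 146.78 114.  ]
```

Emit:
apply_moves --steps '[{"hand": 0,"xyz": [0,0,0],"delta_rot": [0,0,0]},{"hand": 0,"xyz": [0,0,0],"delta_rot": [0,0,0]},{"hand": 0,"xyz": [0,0,0],"delta_rot": [0,0,0]},{"hand": 0,"xyz": [0,0,0],"delta_rot": [0,0,0]},{"hand": 0,"xyz": [0,0,0],"delta_rot": [0,0,0]},{"hand": 0,"xyz": [0,0,0],"delta_rot": [0,0,0]},{"hand": 0,"xyz": [0,0,0],"delta_rot": [0,0,0]},{"hand": 0,"xyz": [0,0,0],"delta_rot": [0,0,0]},{"hand": 0,"xyz": [0,0,0],"delta_rot": [0,0,0]},{"hand": 0,"xyz": [0,0,0],"delta_rot": [0,0,0]},{"hand": 0,"xyz": [0,0,0],"delta_rot": [0,0,0]},{"hand": 0,"xyz": [0,0,0],"delta_rot": [0,0,0]}]'

```text
clock: 6.75
position: [554.9, 156.7, 98.0]
ee_rot: [-0.704, 0.71, -0.001, 0.0]
contact_force: [0.2, -1.1, 6.5]
gripper_width: 16.6
```

```bash
python3 - <<'E'
from h import *
p,r=cmd();print(p,r.as_matrix()[:,0]); go(p+[-29.4,90.2,0])
E
```

```text
[554.27971967 157.22733537  97.312     ] [-0.00896945 -0.99995977 -0.        ]
xyz_cm [-8.99  3.02  0.  ] rv [0. 0. 0.]
```

Emit:
apply_moves --steps '[{"hand": 0,"xyz": [-0.2,0.05,0],"delta_rot": [0,0,0]},{"hand": 0,"xyz": [-0.6,0.2,0],"delta_rot": [0,0,0]},{"hand": 0,"xyz": [-1.3,0.45,0],"delta_rot": [0,0,0]},{"hand": 0,"xyz": [-2.2,0.75,0],"delta_rot": [0,0,0]},{"hand": 0,"xyz": [-3.3,1.1,0],"delta_rot": [0,0,0]},{"hand": 0,"xyz": [-4.4,1.5,0],"delta_rot": [0,0,0]},{"hand": 0,"xyz": [-5.6,1.9,0],"delta_rot": [0,0,0]},{"hand": 0,"xyz": [-6.7,2.25,0],"delta_rot": [0,0,0]},{"hand": 0,"xyz": [-7.6,2.55,0],"delta_rot": [0,0,0]},{"hand": 0,"xyz": [-8.3,2.8,0],"delta_rot": [0,0,0]},{"hand": 0,"xyz": [-8.8,2.95,0],"delta_rot": [0,0,0]},{"hand": 0,"xyz": [-9.0,3.02,0],"delta_rot": [0,0,0]}]'

```text
clock: 7.75
position: [525.6, 248.5, 98.0]
ee_rot: [-0.704, 0.71, -0.001, 0.001]
contact_force: [2.1, -1.6, 5.1]
gripper_width: 16.7
```

Emit:
apply_moves --steps '[{"hand": 0,"xyz": [0,0,0],"delta_rot": [0,0,0]},{"hand": 0,"xyz": [0,0,0],"delta_rot": [0,0,0]},{"hand": 0,"xyz": [0,0,0],"delta_rot": [0,0,0]}]'

```text
clock: 8.0
position: [525.6, 248.7, 98.0]
ee_rot: [-0.704, 0.71, -0.0, 0.001]
contact_force: [-0.2, 1.2, 5.0]
gripper_width: 16.5
```

```bash
cat > look.py <<'E'
import sys,pickle
from h import *
from bench import get_image,telemetry
def look(tag):
    s=telemetry.read_state();print(s["position"],s["contact_force"],s["gripper_width"],s["clock"])
    G={n:get_image(n) for n in ["scene","side","wrist"]}
    pickle.dump(G,open(f"{tag}.pkl","wb"))
    for n in G: cv2.imwrite(f"pics/{tag}_{n}.png",G[n]["frame"])
    return G
E
python3 - <<'E'
from look import *
did([-9,3.02,0],[0,0,0])
G=look("g5")
E
```

```text
[525.5614608  248.66381281  98.0462742 ] [-0.22311813  1.16733381  5.03060895] 16.530410881331846 8.0
```

View pics/g5_wrist.png

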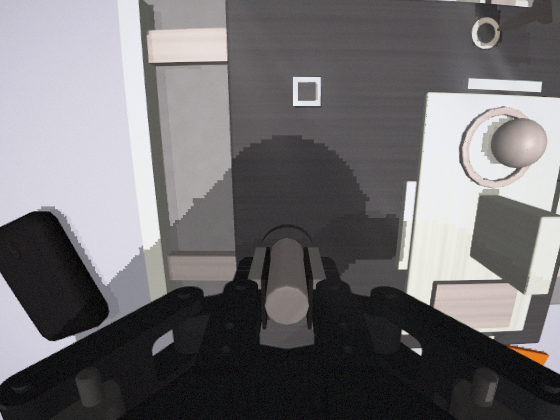

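View pics/g5_scene.png

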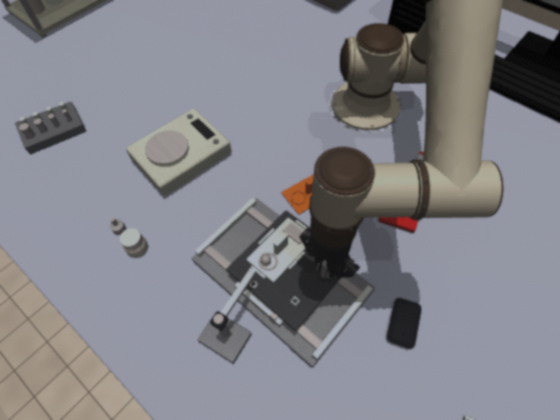

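```bash
python3 - <<'E'
from h import *
import pickle
G=pickle.load(open("g5.pkl","rb"))
np.set_printoptions(precision=2,suppress=True)
w=G["wrist"]
m=onz(w,(485.7,32.5),54);print(m, proj(w,m+[0,0,8]))
print("needle tip expected", proj(w,[638.4,146.1,62]),proj(G["side"],[639.5,146.5,62]))
f=w["frame"][0:70,450:560];cv2.imwrite("pics/h1.png",cv2.resize(f,None,fx=7,fy=7,interpolation=cv2.INTER_CUBIC))
f=G["side"]["frame"][160:195,340:380];f=np.clip(f*1.6,0,255).astype("uint8");cv2.imwrite("pics/h2.png",cv2.resize(f,None,fx=15,fy=15,interpolation=cv2.INTER_CUBIC))
E
```

```text
[638.95 147.27  54.  ] [[495.61  27.8 ]]
needle tip expected [[497.76  29.16]] [[359.7  182.13]]
```

View pics/h1.png

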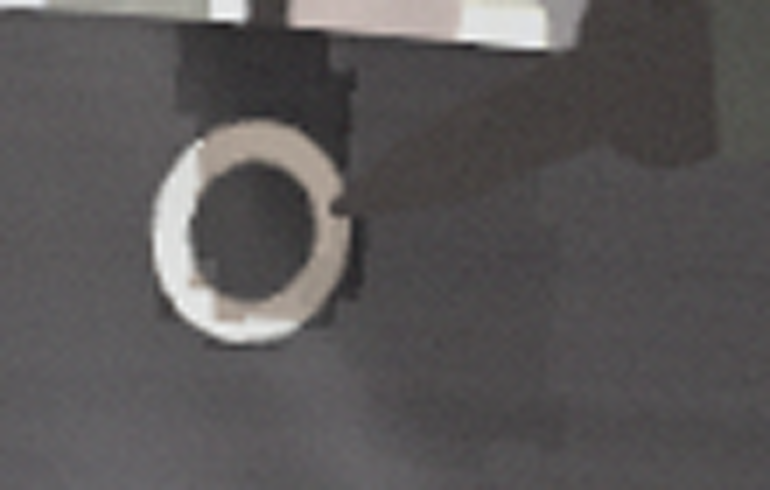

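View pics/h2.png

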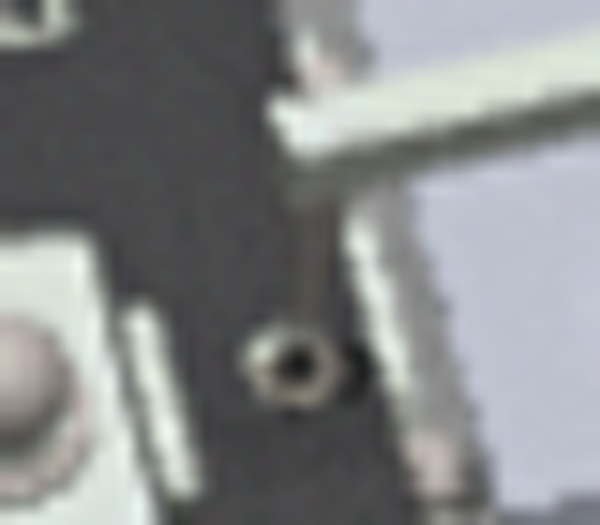

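Emit:
apply_moves --steps '[{"hand": 0,"xyz": [0.06,0.02,0],"delta_rot": [0,0,0]},{"hand": 0,"xyz": [0.15,0.04,0],"delta_rot": [0,0,0]},{"hand": 0,"xyz": [0.15,0.04,0],"delta_rot": [0,0,0]},{"hand": 0,"xyz": [0.15,0.04,0],"delta_rot": [0,0,0]}]'

```text
clock: 8.48
position: [525.4, 247.0, 98.0]
ee_rot: [-0.704, 0.71, -0.0, 0.001]
contact_force: [1.1, 1.6, 5.9]
gripper_width: 16.6
```

Emit:
apply_moves --steps '[{"hand": 1,"xyz": [0,0,0],"delta_rot": [0,0,0]},{"hand": 1,"xyz": [0,0,0],"delta_rot": [0,0,0]},{"hand": 1,"xyz": [0,0,0],"delta_rot": [0,0,0]},{"hand": 1,"xyz": [0,0,0],"delta_rot": [0,0,0]},{"hand": 1,"xyz": [0,0,0],"delta_rot": [0,0,0]},{"hand": 1,"xyz": [0,0,0],"delta_rot": [0,0,0]},{"hand": 1,"xyz": [0,0,0],"delta_rot": [0,0,0]},{"hand": 1,"xyz": [0,0,0],"delta_rot": [0,0,0]}]'

```text
clock: 9.15
position: [524.5, 246.0, 97.2]
ee_rot: [-0.704, 0.71, 0.0, -0.0]
contact_force: [-0.1, -0.1, 0.6]
gripper_width: 85.1
```

```bash
python3 - <<'E'
from look import *
did([.15,.04,0],[0,0,0])
G=look("g6")
w=G["wrist"]
f=w["frame"][0:70,450:560];cv2.imwrite("pics/h3.png",cv2.resize(f,None,fx=7,fy=7,interpolation=cv2.INTER_CUBIC))
E
```

```text
[524.47845422 245.9977381   97.21886162] [-0.13709611 -0.0832297   0.61860336] 85.05399022408281 9.15
```

View pics/h3.png

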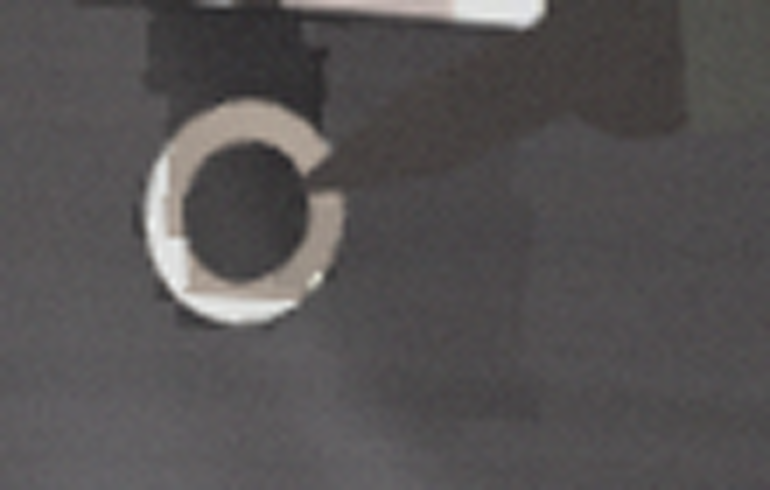

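View pics/g6_wrist.png

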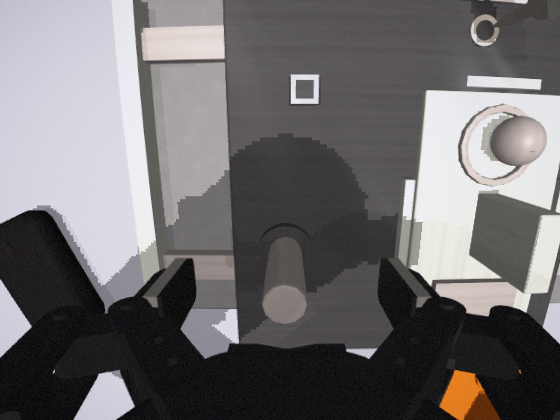

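```bash
python3 - <<'E'
from h import *
print(cmd()[0]); go((538,137,200))
E
```

```text
[524.4747465  245.99824037  97.312     ]
xyz_cm [ 10.89  -1.45 -10.27] rv [0. 0. 0.]
```

Emit:
apply_moves --steps '[{"hand": 1,"xyz": [0,0,-1],"delta_rot": [0,0,0]},{"hand": 1,"xyz": [0,0,-3],"delta_rot": [0,0,0]},{"hand": 1,"xyz": [0,0,-6],"delta_rot": [0,0,0]},{"hand": 1,"xyz": [0,0,-9],"delta_rot": [0,0,0]},{"hand": 1,"xyz": [2,-0.3,-10.3],"delta_rot": [0,0,0]},{"hand": 1,"xyz": [5,-0.7,-10.3],"delta_rot": [0,0,0]},{"hand": 1,"xyz": [8,-1.1,-10.3],"delta_rot": [0,0,0]},{"hand": 1,"xyz": [10,-1.4,-10.3],"delta_rot": [0,0,0]},{"hand": 1,"xyz": [10.9,-1.5,-10.3],"delta_rot": [0,0,0]},{"hand": 1,"xyz": [10.9,-1.5,-10.3],"delta_rot": [0,0,0]},{"hand": 1,"xyz": [10.9,-1.5,-10.3],"delta_rot": [0,0,0]}]'

```text
clock: 10.22
position: [538.8, 137.0, 200.8]
ee_rot: [-0.704, 0.71, -0.0, 0.0]
contact_force: [0.4, 0.7, 0.6]
gripper_width: 85.4
```

```bash
python3 - <<'E'
from look import *
did([10.9,-1.5,-10.3],[0,0,0])
G=look("g7")
E
```

```text
[538.79356475 137.03269091 200.8496273 ] [0.3560894  0.69993752 0.63059908] 85.42712870255822 10.2167
```

View pics/g7_wrist.png

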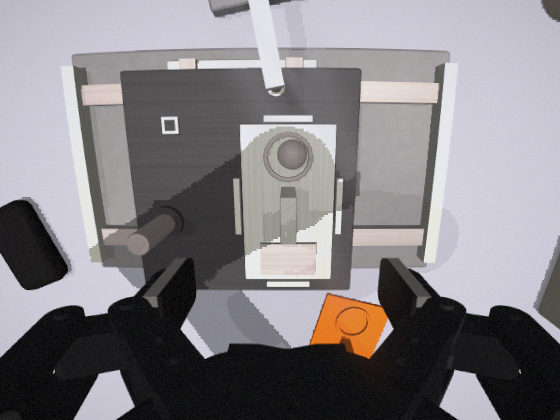

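The wrist view from above shows the fin (289,215) of the grey tray between the jaws, the ball in its pocket (292,154), and the needle arm at the ring (276,90). The orange tray (350,325) is well outside.

```bash
python3 - <<'E'
from h import *
import pickle
G=pickle.load(open("g7.pkl","rb"))
f=G["wrist"]["frame"][110:290,210:370];cv2.imwrite("pics/i1.png",cv2.resize(np.clip(f*1.4,0,255).astype("uint8"),None,fx=4,fy=3.3,interpolation=cv2.INTER_CUBIC) if 0 else cv2.resize(np.clip(f*1.2,0,255).astype("uint8")[:150],None,fx=4,fy=4,interpolation=cv2.INTER_CUBIC))
G6=pickle.load(open("g6.pkl","rb"))
f=G6["side"]["frame"][150:210,290:370];cv2.imwrite("pics/i2.png",cv2.resize(np.clip(f*1.4,0,255).astype("uint8"),None,fx=8,fy=8,interpolation=cv2.INTER_CUBIC))
f=G["side"]["frame"][150:210,290:370];cv2.imwrite("pics/i3.png",cv2.resize(np.clip(f*1.4,0,255).astype("uint8"),None,fx=8,fy=8,interpolation=cv2.INTER_CUBIC))
E
```

```text
(no output)
```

View pics/i1.png

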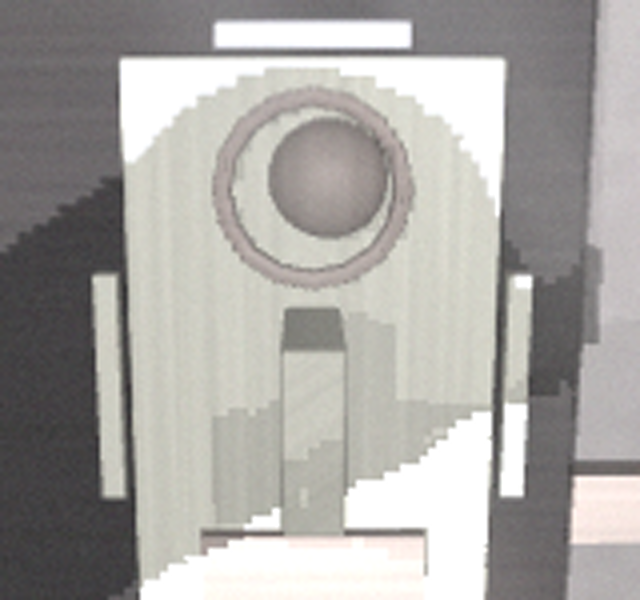

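View pics/i2.png

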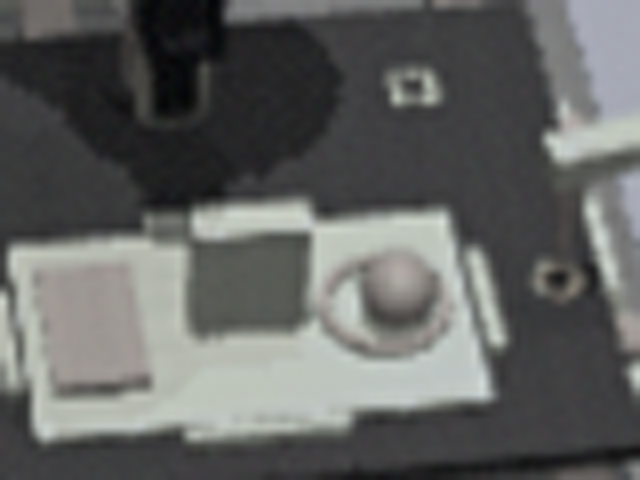

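```bash
python3 - <<'E'
from h import *
import pickle
np.set_printoptions(precision=1,suppress=True)
G=pickle.load(open("g7.pkl","rb"));G6=pickle.load(open("g6.pkl","rb"))
w=G["wrist"];f=lambda u,v:(210+(u+.5)/4-.5,110+(v+.5)/4-.5)
d=lambda u,v:(290+(u+.5)/8-.5,150+(v+.5)/8-.5)
a,b,c,e=[onz(w,f(*t),104) for t in [(283,350),(345,350),(281,533),(345,533)]]
print(a,b,c,e,"fin ctr",(a+b+c+e)/4,"len",np.linalg.norm(a-c),np.linalg.norm(a-b),"yaw",np.arctan2(*( (a-c)[[1,0]])))
print("front top edge tri",tri([(w,f(345,441)),(G6["side"],d(251,236))]), "fin top mid tri from initial views")
w1=pickle.load(open("w2.pkl","rb"))
print("pocket",onz(w,f(313,187),61), "ball",onz(w,f(328,178),71))
s0,w2=None,None
print(cmd()[0], proj(w,[538,137,84]))
E
```

```text
[556.4 142.1 104. ] [556.3 131.  104. ] [521.3 143.  104. ] [521.2 131.  104. ] fin ctr [538.8 136.8 104. ] len 35.08026544314243 11.17510037980706 yaw -0.02424969493478205
front top edge tri [538.3 131.  101.7] fin top mid tri from initial views
pocket [581.9 136.3  61. ] ball [584.5 133.3  71. ]
[538.5 136.9 200.3] [[287.6 214.3]]
```

Emit:
apply_moves --steps '[{"hand": 1,"xyz": [0,0,1.5],"delta_rot": [0,0,0]},{"hand": 1,"xyz": [0,0,4],"delta_rot": [0,0,0]},{"hand": 1,"xyz": [0,0,6.5],"delta_rot": [0,0,0]},{"hand": 1,"xyz": [0,0,8.5],"delta_rot": [0,0,0]},{"hand": 1,"xyz": [0,0,10],"delta_rot": [0,0,0]},{"hand": 1,"xyz": [0,0,11],"delta_rot": [0,0,0]},{"hand": 1,"xyz": [0,0,11.3],"delta_rot": [0,0,0]},{"hand": 1,"xyz": [0,0,11.3],"delta_rot": [0,0,0]},{"hand": 1,"xyz": [0,0,11.3],"delta_rot": [0,0,0]}]'

```text
clock: 11.12
position: [539.2, 137.6, 88.0]
ee_rot: [-0.704, 0.71, -0.0, 0.001]
contact_force: [-0.3, -0.0, 0.5]
gripper_width: 85.5
```

Emit:
apply_moves --steps '[{"hand": 0.6,"xyz": [0,0,0],"delta_rot": [0,0,0]},{"hand": 0.4,"xyz": [0,0,0],"delta_rot": [0,0,0]},{"hand": 0.3,"xyz": [0,0,0],"delta_rot": [0,0,0]},{"hand": 0.25,"xyz": [0,0,0],"delta_rot": [0,0,0]},{"hand": 0.2,"xyz": [0,0,0],"delta_rot": [0,0,0]},{"hand": 0.16,"xyz": [0,0,0],"delta_rot": [0,0,0]},{"hand": 0.13,"xyz": [0,0,0],"delta_rot": [0,0,0]},{"hand": 0.1,"xyz": [0,0,0],"delta_rot": [0,0,0]},{"hand": 0,"xyz": [0,0,0],"delta_rot": [0,0,0]},{"hand": 0,"xyz": [0,0,0],"delta_rot": [0,0,0]},{"hand": 0,"xyz": [0,0,0],"delta_rot": [0,0,0]},{"hand": 0,"xyz": [0,0,0],"delta_rot": [0,0,0]}]'

```text
clock: 12.12
position: [538.6, 136.9, 87.6]
ee_rot: [-0.704, 0.71, -0.0, 0.0]
contact_force: [-0.5, -0.2, 4.3]
gripper_width: 11.5
```

```bash
python3 - <<'E'
from look import *
did([0,0,11.3],[0,0,0]);print(cmd()[0])
G=look("g8")
w=G["wrist"]
f=w["frame"];cv2.imwrite("pics/j1.png",cv2.resize(f[0:90,220:330],None,fx=6,fy=6,interpolation=cv2.INTER_CUBIC))
E
```

```text
[538.49647357 136.86808335  87.312     ]
[538.63835693 136.90349898  87.5772884 ] [-0.46825009 -0.17306774  4.28820695] 11.54565246404453 12.1167
```

View pics/g8_wrist.png

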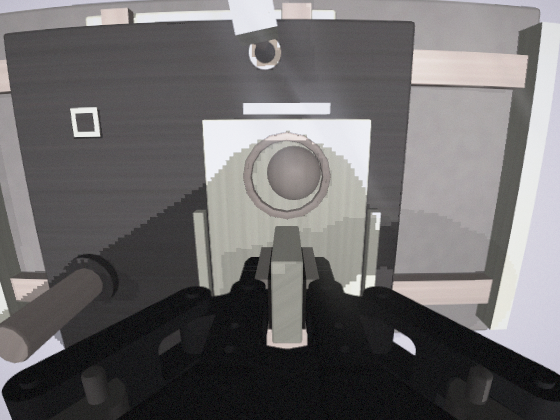

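Emit:
apply_moves --steps '[{"hand": 0,"xyz": [0,0,-0.1],"delta_rot": [0,0,0]},{"hand": 0,"xyz": [0,0,-0.3],"delta_rot": [0,0,0]},{"hand": 0,"xyz": [0,0,-0.6],"delta_rot": [0,0,0]},{"hand": 0,"xyz": [0,0,-1.0],"delta_rot": [0,0,0]},{"hand": 0,"xyz": [0,0,-1.5],"delta_rot": [0,0,0]},{"hand": 0,"xyz": [0,0,-2.0],"delta_rot": [0,0,0]},{"hand": 0,"xyz": [0,0,-2.5],"delta_rot": [0,0,0]},{"hand": 0,"xyz": [0,0,-3.0],"delta_rot": [0,0,0]},{"hand": 0,"xyz": [0,0,-3.4],"delta_rot": [0,0,0]},{"hand": 0,"xyz": [0,0,-3.7],"delta_rot": [0,0,0]},{"hand": 0,"xyz": [0,0,-3.9],"delta_rot": [0,0,0]},{"hand": 0,"xyz": [0,0,-4.0],"delta_rot": [0,0,0]}]'

```text
clock: 13.27
position: [538.6, 137.0, 127.7]
ee_rot: [-0.704, 0.71, -0.0, 0.0]
contact_force: [0.0, -0.2, -3.4]
gripper_width: 11.4
```

```bash
python3 - <<'E'
from look import *
did([0,0,-4],[0,0,0]);print(cmd()[0])
G=look("g9")
f=G["side"]["frame"];cv2.imwrite("pics/j2.png",cv2.resize(f[100:240,270:430],None,fx=4,fy=4,interpolation=cv2.INTER_CUBIC))
E
```

```text
[538.49647357 136.86808335 127.312     ]
[538.62269607 136.9529589  127.69356613] [ 1.29074197e-03 -1.61027656e-01 -3.40563257e+00] 11.393799256389457 13.2667
```

View pics/g9_wrist.png

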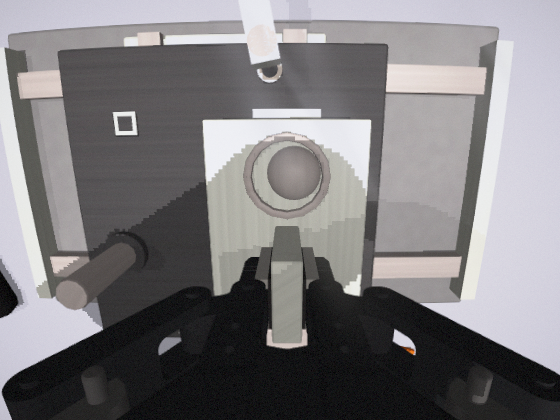

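View pics/j2.png

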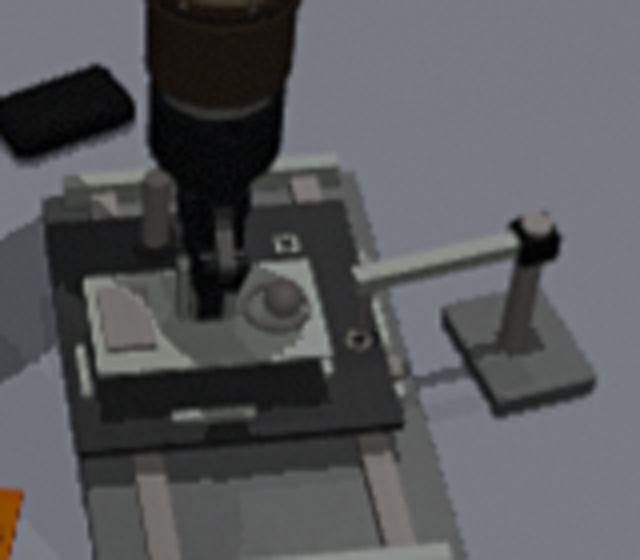

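```bash
python3 - <<'E'
from look import *
from bench import nets
np.set_printoptions(precision=1,suppress=True)
pts={}
for n in ["scene","side"]:
    p=get_image(n)
    o=nets.outline_of(p,"pan")
    m=o[0]["pixels"].astype("uint8");c=max(cv2.findContours(m,cv2.RETR_EXTERNAL,cv2.CHAIN_APPROX_NONE)[0],key=len)[:,0,:].astype(float)
    e=cv2.fitEllipse(c.astype(np.float32));print(n,o[0]["confidence"],e,m.sum())
    X=np.array([onz(p,u,70) for u in c])[:,:2]
    r=least_squares(lambda q:np.hypot(X[:,0]-q[0],X[:,1]-q[1])-q[2],[514,-270,55],loss="soft_l1").x;print(r)
    pts[n]=(p,e[0])
    print(nets.pinpoint(p,"pan")[0]["xyz"])
    (x,y)=map(int,e[0]);f=p["frame"][max(y-50,0):y+50,x-60:x+60].copy();cv2.imwrite(f"pics/k_{n}.png",cv2.resize(f,None,fx=5,fy=5,interpolation=cv2.INTER_CUBIC))
print(tri(list(pts.values())))
E
```

```text
scene 0.64 ((178.21958923339844, 151.2930908203125), (68.20738983154297, 102.03248596191406), 65.3822021484375) 5127
[ 504.2 -235.6  114.8]
[519.5, -270.2, 69.1]
side 0.58 ((326.1542663574219, 350.2346496582031), (99.3324203491211, 131.9721221923828), 94.60262298583984) 9688
[ 482.1 -285.5  110.5]
[517.6, -267.3, 68.4]
[ 489.9 -269.9   22.2]
```

View pics/k_scene.png

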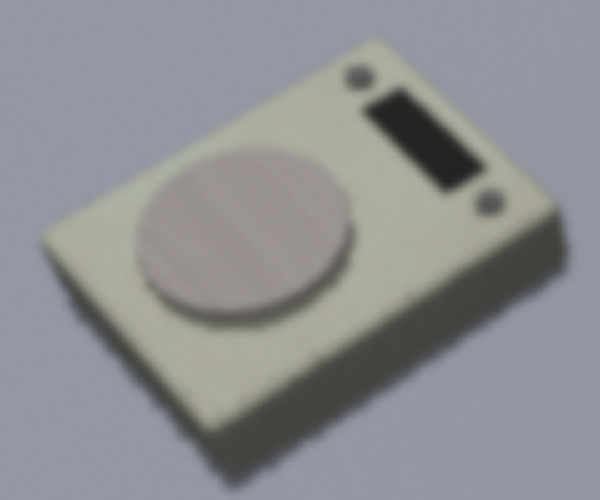

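View pics/k_side.png

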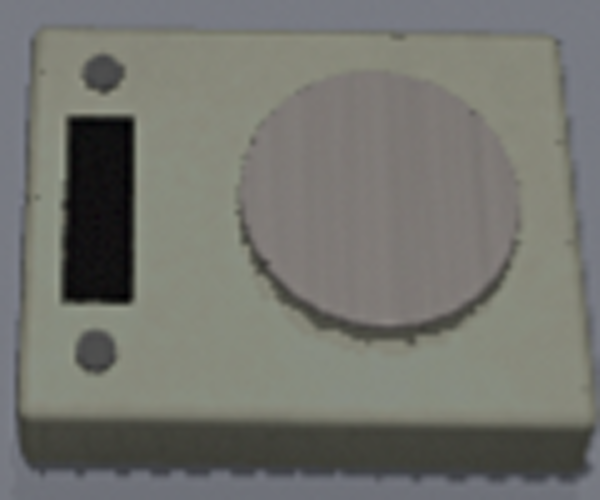

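```bash
python3 - <<'E'
from h import *
import pickle
np.set_printoptions(precision=1,suppress=True)
G=pickle.load(open("g9.pkl","rb"));L=[]
for n,ctr,off in [("scene",(244,230),(118,101)),("side",(380,199),(266,300))]:
    p=G[n];lab=cv2.cvtColor(cv2.GaussianBlur(p["frame"],(3,3),0),cv2.COLOR_BGR2LAB).astype(int)
    x,y=[int(o+c/5) for o,c in zip(off,ctr)]
    ref=np.median(lab[y-8:y+8,x-8:x+8].reshape(-1,3),0)
    m=((abs(lab[...,0]-ref[0])<22)&(abs(lab[...,1]-ref[1])<4)&(abs(lab[...,2]-ref[2])<4)).astype("uint8")
    m=cv2.morphologyEx(m,cv2.MORPH_OPEN,np.ones((3,3)))
    k,lb=cv2.connectedComponents(m);m=(lb==lb[y,x]).astype("uint8")
    c=max(cv2.findContours(m,cv2.RETR_EXTERNAL,cv2.CHAIN_APPROX_NONE)[0],key=len)[:,0,:].astype(float)
    X=np.array([onz(p,u,70) for u in c])[:,:2]
    r=least_squares(lambda q:np.hypot(X[:,0]-q[0],X[:,1]-q[1])-q[2],[514,-270,55],loss="soft_l1");print(n,r.x,np.sqrt(np.mean(r.fun**2)),m.sum())
    L.append((p,proj(p,[r.x[0],r.x[1],70])[0]))
print(tri(L))
E
```

```text
scene [ 518.6 -270.4   53. ] 1.4039539214053194 1097
side [ 516.1 -270.7   53.7] 0.7775564388366919 2253
[ 517.2 -270.7   69.1]
```

```bash
python3 - <<'E'
from h import *
go((516.5,-270.5,160.3))
E
```

```text
xyz_cm [40.75  1.83 -3.3 ] rv [0. 0. 0.]
```

Emit:
apply_moves --steps '[{"hand": 0,"xyz": [0.2,0,-0.1],"delta_rot": [0,0,0]},{"hand": 0,"xyz": [0.7,0.03,-0.3],"delta_rot": [0,0,0]},{"hand": 0,"xyz": [1.5,0.07,-0.6],"delta_rot": [0,0,0]},{"hand": 0,"xyz": [2.6,0.12,-1.0],"delta_rot": [0,0,0]},{"hand": 0,"xyz": [4.0,0.18,-1.4],"delta_rot": [0,0,0]},{"hand": 0,"xyz": [5.7,0.26,-1.8],"delta_rot": [0,0,0]},{"hand": 0,"xyz": [7.7,0.35,-2.2],"delta_rot": [0,0,0]},{"hand": 0,"xyz": [9.9,0.45,-2.6],"delta_rot": [0,0,0]},{"hand": 0,"xyz": [12.4,0.56,-2.9],"delta_rot": [0,0,0]},{"hand": 0,"xyz": [14.9,0.67,-3.1],"delta_rot": [0,0,0]},{"hand": 0,"xyz": [17.4,0.78,-3.25],"delta_rot": [0,0,0]},{"hand": 0,"xyz": [19.9,0.9,-3.3],"delta_rot": [0,0,0]}]'

```text
clock: 14.72
position: [527.3, -64.4, 161.3]
ee_rot: [-0.704, 0.71, -0.0, 0.0]
contact_force: [0.2, 1.1, -4.1]
gripper_width: 11.0
```

Emit:
apply_moves --steps '[{"hand": 0,"xyz": [2.5,0.11,0],"delta_rot": [0,0,0]},{"hand": 0,"xyz": [5.0,0.22,0],"delta_rot": [0,0,0]},{"hand": 0,"xyz": [7.5,0.33,0],"delta_rot": [0,0,0]},{"hand": 0,"xyz": [10.0,0.45,0],"delta_rot": [0,0,0]},{"hand": 0,"xyz": [12.2,0.55,0],"delta_rot": [0,0,0]},{"hand": 0,"xyz": [14.2,0.64,0],"delta_rot": [0,0,0]},{"hand": 0,"xyz": [15.9,0.71,0],"delta_rot": [0,0,0]},{"hand": 0,"xyz": [17.3,0.78,0],"delta_rot": [0,0,0]},{"hand": 0,"xyz": [18.4,0.83,0],"delta_rot": [0,0,0]},{"hand": 0,"xyz": [19.2,0.86,0],"delta_rot": [0,0,0]},{"hand": 0,"xyz": [19.7,0.89,0],"delta_rot": [0,0,0]},{"hand": 0,"xyz": [19.9,0.9,0],"delta_rot": [0,0,0]}]'

```text
clock: 15.72
position: [516.7, -261.6, 160.4]
ee_rot: [-0.704, 0.711, 0.0, -0.0]
contact_force: [-1.0, 0.4, -3.3]
gripper_width: 11.1
```

```bash
python3 - <<'E'
from look import *
did([19.9,.9,-3.3],[0,0,0]);did([19.9,.9,0],[0,0,0]);print(cmd()[0])
G=look("g10")
go((516.5,-270.5,153.4))
f=G["side"]["frame"];cv2.imwrite("pics/l2.png",cv2.resize(f[220:420,220:420],None,fx=3,fy=3,interpolation=cv2.INTER_CUBIC))
E
```

```text
[ 516.92735841 -260.95445657  160.312     ]
[ 516.7147385  -261.63025994  160.37813383] [-0.95799246  0.35193301 -3.29023892] 11.083108697940153 15.7167
xyz_cm [0.95 0.03 0.69] rv [0. 0. 0.]
```

View pics/g10_wrist.png

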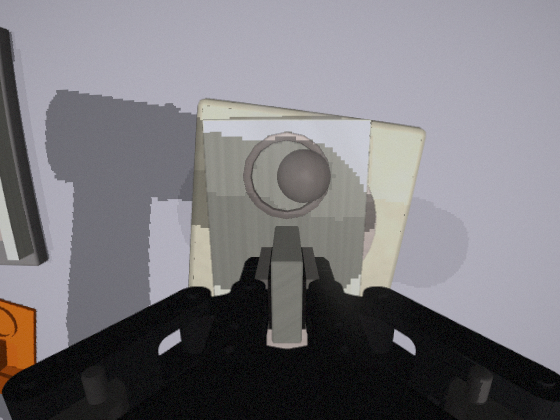

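View pics/l2.png

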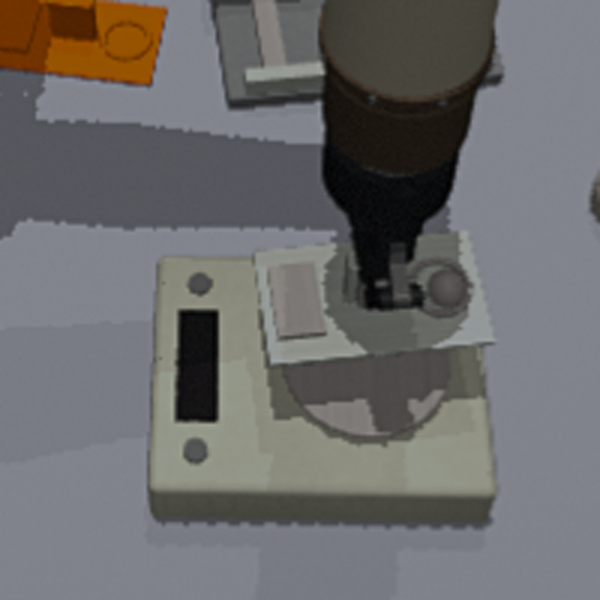

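View pics/g10_scene.png

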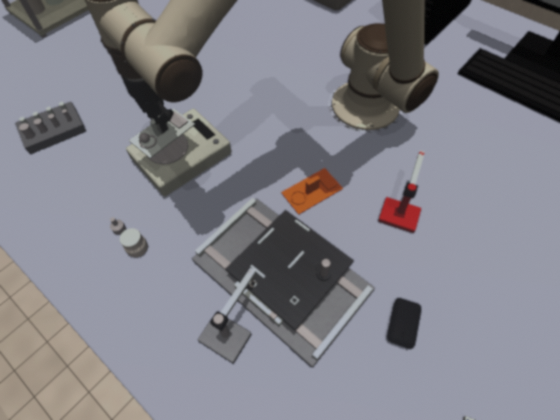

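Emit:
apply_moves --steps '[{"hand": 0,"xyz": [0.15,0,0.1],"delta_rot": [0,0,0]},{"hand": 0,"xyz": [0.35,0,0.25],"delta_rot": [0,0,0]},{"hand": 0,"xyz": [0.6,0,0.45],"delta_rot": [0,0,0]},{"hand": 0,"xyz": [0.8,0,0.6],"delta_rot": [0,0,0]},{"hand": 0,"xyz": [0.95,0.03,0.7],"delta_rot": [0,0,0]},{"hand": 0,"xyz": [0.95,0.03,0.7],"delta_rot": [0,0,0]},{"hand": 0,"xyz": [0.95,0.03,0.7],"delta_rot": [0,0,0]},{"hand": 0,"xyz": [0.95,0.03,0.7],"delta_rot": [0,0,0]}]'

```text
clock: 16.53
position: [516.7, -270.4, 153.3]
ee_rot: [-0.704, 0.71, -0.0, 0.0]
contact_force: [0.3, 0.2, -2.7]
gripper_width: 11.3
```

```bash
python3 - <<'E'
from look import *
did([.95,.03,.7],[0,0,0]);print(cmd()[0])
G=look("g11")
np.set_printoptions(precision=1,suppress=True)
c=np.array([516.5,-270.5]);t=np.array([516.5,-270.5])
for n,(x,y,w,h) in dict(side=(220,280,180,130),scene=(110,90,130,110)).items():
    p=G[n];f=p["frame"].copy();a=np.linspace(0,2*np.pi,73)
    ci=np.c_[c[0]+55*np.cos(a),c[1]+55*np.sin(a),0*a+70]
    q=[[t[0]+sx*70,t[1]+sy*40,z] for z in (125,) for sx,sy in ((1,1),(1,-1),(-1,-1),(-1,1))]
    k=4;im=cv2.resize(f[y:y+h,x:x+w],None,fx=k,fy=k,interpolation=cv2.INTER_CUBIC)
    tr=lambda X:((proj(p,X)-[x,y]+.5)*k-.5).round().astype(int)
    cv2.polylines(im,[tr(ci)],True,(0,255,0),1);cv2.polylines(im,[tr(q)],True,(0,0,255),1)
    cv2.imwrite(f"pics/m_{n}.png",im)
f=G["wrist"]["frame"]
E
```

```text
[ 516.54216075 -270.45138359  153.312     ]
[ 516.72626272 -270.41558824  153.34588086] [ 0.34777709  0.20424873 -2.70965197] 11.273478165123255 16.5333
```

View pics/m_side.png

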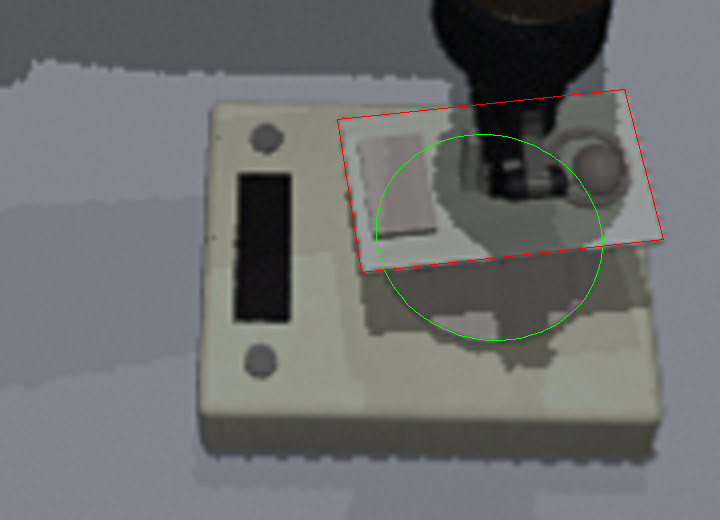

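View pics/m_scene.png

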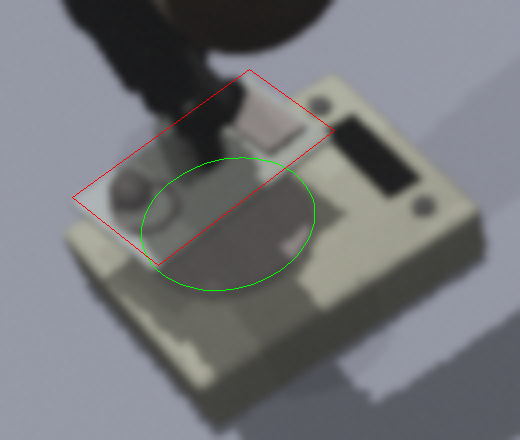

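View pics/g11_wrist.png

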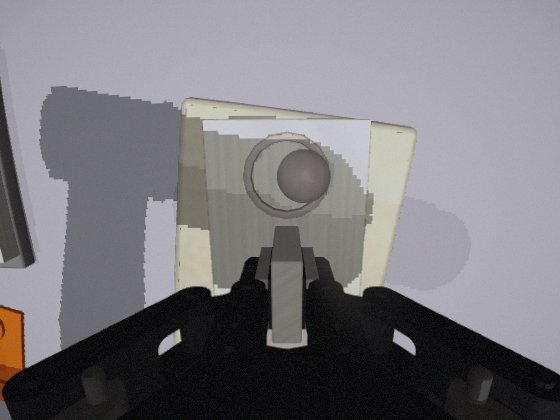

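Overlays of the pan circle and tray plate match the pictures. The ball sits in its pocket. I'll hold here while the balance zeroes.

Emit:
apply_moves --steps '[{"hand": 0,"xyz": [0,0,0],"delta_rot": [0,0,0]},{"hand": 0,"xyz": [0,0,0],"delta_rot": [0,0,0]},{"hand": 0,"xyz": [0,0,0],"delta_rot": [0,0,0]},{"hand": 0,"xyz": [0,0,0],"delta_rot": [0,0,0]},{"hand": 0,"xyz": [0,0,0],"delta_rot": [0,0,0]},{"hand": 0,"xyz": [0,0,0],"delta_rot": [0,0,0]},{"hand": 0,"xyz": [0,0,0],"delta_rot": [0,0,0]},{"hand": 0,"xyz": [0,0,0],"delta_rot": [0,0,0]},{"hand": 0,"xyz": [0,0,0],"delta_rot": [0,0,0]},{"hand": 0,"xyz": [0,0,0],"delta_rot": [0,0,0]},{"hand": 0,"xyz": [0,0,0],"delta_rot": [0,0,0]},{"hand": 0,"xyz": [0,0,0],"delta_rot": [0,0,0]}]'

```text
clock: 17.68
position: [516.7, -270.4, 153.3]
ee_rot: [-0.704, 0.71, -0.0, 0.0]
contact_force: [-1.0, -1.1, -3.5]
gripper_width: 11.7
```

Emit:
apply_moves --steps '[{"hand": 0,"xyz": [0,0,0],"delta_rot": [0,0,0]},{"hand": 0,"xyz": [0,0,0],"delta_rot": [0,0,0]},{"hand": 0,"xyz": [0,0,0],"delta_rot": [0,0,0]},{"hand": 0,"xyz": [0,0,0],"delta_rot": [0,0,0]},{"hand": 0,"xyz": [0,0,0],"delta_rot": [0,0,0]},{"hand": 0,"xyz": [0,0,0],"delta_rot": [0,0,0]},{"hand": 0,"xyz": [0,0,0],"delta_rot": [0,0,0]},{"hand": 0,"xyz": [0,0,0],"delta_rot": [0,0,0]},{"hand": 0,"xyz": [0,0,0],"delta_rot": [0,0,0]},{"hand": 0,"xyz": [0,0,0],"delta_rot": [0,0,0]},{"hand": 0,"xyz": [0,0,0],"delta_rot": [0,0,0]},{"hand": 0,"xyz": [0,0,0],"delta_rot": [0,0,0]}]'

```text
clock: 18.68
position: [516.7, -270.4, 153.3]
ee_rot: [-0.704, 0.71, 0.0, -0.0]
contact_force: [1.0, -0.7, -3.3]
gripper_width: 11.3
```

Emit:
apply_moves --steps '[{"hand": 0,"xyz": [0,0,0],"delta_rot": [0,0,0]},{"hand": 0,"xyz": [0,0,0],"delta_rot": [0,0,0]},{"hand": 0,"xyz": [0,0,0],"delta_rot": [0,0,0]},{"hand": 0,"xyz": [0,0,0],"delta_rot": [0,0,0]},{"hand": 0,"xyz": [0,0,0],"delta_rot": [0,0,0]},{"hand": 0,"xyz": [0,0,0],"delta_rot": [0,0,0]},{"hand": 0,"xyz": [0,0,0],"delta_rot": [0,0,0]},{"hand": 0,"xyz": [0,0,0],"delta_rot": [0,0,0]},{"hand": 0,"xyz": [0,0,0],"delta_rot": [0,0,0]},{"hand": 0,"xyz": [0,0,0],"delta_rot": [0,0,0]},{"hand": 0,"xyz": [0,0,0],"delta_rot": [0,0,0]},{"hand": 0,"xyz": [0,0,0],"delta_rot": [0,0,0]}]'

```text
clock: 19.68
position: [516.7, -270.4, 153.3]
ee_rot: [-0.704, 0.71, -0.0, -0.0]
contact_force: [-0.2, 0.8, -3.8]
gripper_width: 11.4
```

```bash
python3 - <<'E'
from look import *
G=look("g12")
f=G["side"]["frame"];cv2.imwrite("pics/n1.png",cv2.resize(f[120:420,260:460],None,fx=2,fy=2,interpolation=cv2.INTER_CUBIC))
f=np.clip(f[160:195,340:380]*1.6,0,255).astype("uint8");cv2.imwrite("pics/n2.png",cv2.resize(f,None,fx=15,fy=15,interpolation=cv2.INTER_CUBIC))
E
```

```text
[ 516.68816123 -270.39623083  153.31647507] [-0.17291395  0.81869911 -3.79642638] 11.443386640840544 19.6833
```

View pics/n1.png

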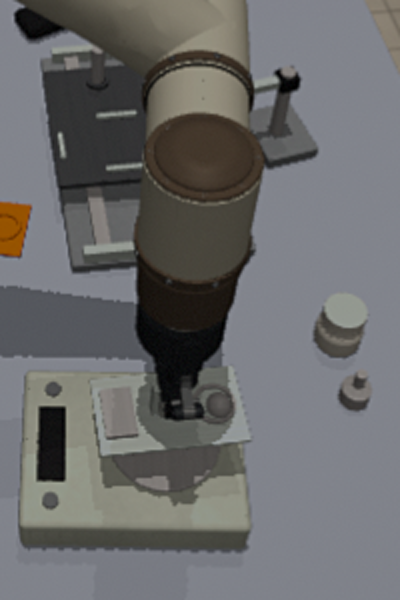

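View pics/n2.png

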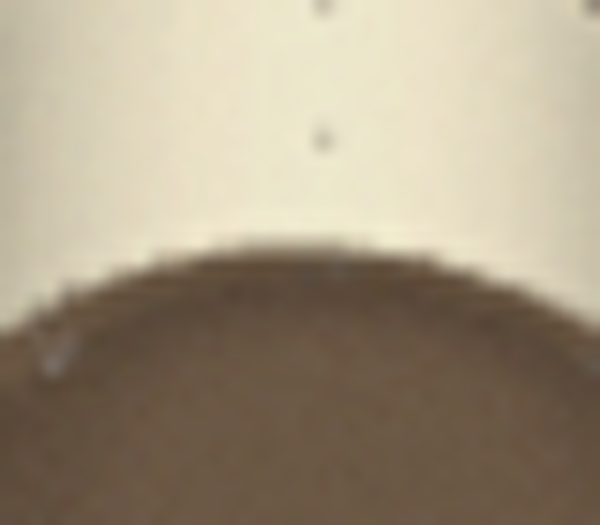

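```bash
python3 - <<'E'
from h import *
import pickle
np.set_printoptions(precision=1,suppress=True)
for t in ("g9","g12"):
    f=pickle.load(open(t+".pkl","rb"))["scene"]["frame"]
    cv2.imwrite(f"pics/o_{t}.png",cv2.resize(f[230:330,200:340],None,fx=5,fy=5,interpolation=cv2.INTER_CUBIC))
    if t=="g12":
        print([proj(pickle.load(open(t+".pkl","rb"))["scene"],X) for X in ([642,146.5,54],)])
E
```

```text
[array([[252.3, 283.1]])]
```

View pics/o_g12.png

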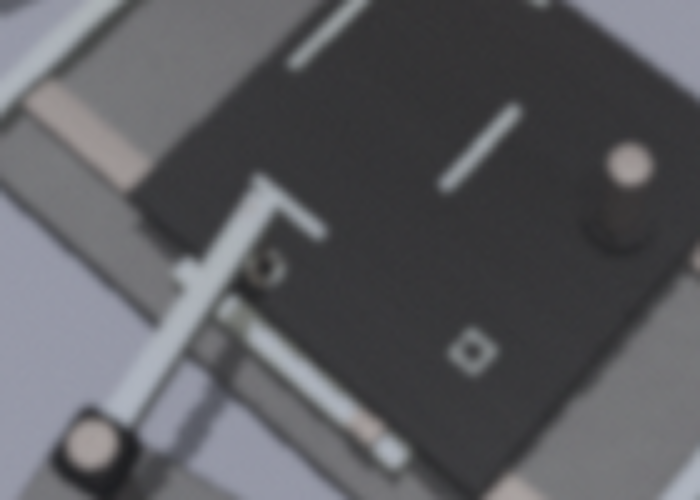

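The ring is still at (265,267) in the crop, which is pixel (253,283), where it is expected to be under the needle. The carrier has not moved, so I'm handing in.

```bash
python3 -c "
from bench import workorder,telemetry
print(workorder.job_done());s=telemetry.read_state();print(s['clock'],s['position'],s['contact_force'])"
```

```text
the job is handed in; nothing more can be done
None
the job is handed in; nothing more can be done
```

I moved the carrier by its post so the needle pointed inside the square mark, paused there about 1.1 s, then moved it to the round mark and left it. I then lifted the tray straight up by its fin and carried it level to the balance. I held it over the pan for about 3 s and handed the job in at about 20 s on the clock, still gripping it.

**Last checks:**
- **Square mark:** the wrist camera put the needle at (638.4, 146.1) mm and the mark at (638.6, 145.9) mm.
- **Round mark:** the first move left the mark about 1.3 mm off the needle. I corrected it to under 1 mm, with the ring's inner radius about 4.8 mm. The final scene image showed the carrier unmoved.
- **Tray:** I measured the pan centre at about (516.5, -270.5) mm and the tray ended at (516.7, -270.4) mm, level. By the text's heights its underside was about 50 mm above the pan.
- **Ball and bystanders:** the ball was in its pocket in the last pictures. I saw no sign that the jar, probe, mouse or look-alikes had moved, but I did not measure them.

**Disagreements and gaps:**
- The scene camera placed things about 2 to 4 mm farther in x than the wrist camera, so I compared positions only within the same picture. For the pan I averaged the scene and side views and took about 1 mm off in x.
- At the end the arm hid the needle from the side camera, so only the scene view confirmed the carrier's final position.

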